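# Make up two condiment caddies at the breakfast buffet

## Robot

A 7-joint arm with a two-finger parallel gripper is mounted at the origin on the work surface. World frame = base frame: x ahead of the robot, y to its left, z up, the work surface at z = 0. Lengths are in mm, angles in rad, forces in N, time in s.
With the tool pointing down it reaches from about 425 to 925 mm from the base axis. Payload 6.8 kg.
Tool frame: the origin (TCP) lies midway between the tips of the shut fingers; the grasp point (between the pads) lies 19 mm behind it; z points along the fingers, y is the direction in which the jaws open and shut (so a half turn about z gives the same grasp; the last joint's range is limited). The gripper opens to 85 mm and grips with 20 to 120 N. Pads are 22 mm wide; open, the fingers measure 114 mm over their backs; the gripper's body (76 mm by 85 mm) begins 54 mm behind the grasp point. The pads swing forward as they close: fully open they stand 13 mm farther back than shut.
Start: joints at [1.119, 0.477, 0.022, 1.555, -0.011, 1.109, -0.083], TCP at [227.53, -635.513, 231.308] pointing down, gripper open.
Joint ranges: [-2.96, 2.96], [-0.34, 2.1], [-1.41, 1.46], [0.24, 2.44], [-1.37, 4.51], [0.17, 1.92], [-2.96, 2.96]. Speed limits (rad/s): [2.39, 2.39, 3.14, 3.14, 3.14, 3.14, 3.14].

## Interface

Orientations are given as a unit quaternion [w, x, y, z].
In Python, from plant import get_obs, grab_frame, camera_params, ticket gives the robot as it stands.
- The arm moves only by the tool play_rows, never from a script. Its argument "commands" is one flat list of numbers, 7 for each row, row after row: the closure in counts, from 0 (fully open) to 255 (shut), then the shift along the tool's x, y, z in m, then the turn, a rotation vector about the tool's x, y, z in units of 5 degrees (1.0 is 5 degrees). A call has 1 to 12 rows; each row is the pose to reach, as a shift and turn from the pose commanded when the call began, along the tool's axes at that moment; what a row does not reach only later rows make up. A row lasts 1/12 s, in which the tool goes at most 41.7 mm and 7.16 degrees, less where a joint would pass 70% of its speed; a pose out of reach is approached as far as the arm can. A call with a gripper value outside its range is refused whole. The fingers move at their own pace and stop on an object; "newtons" is the grip in N (left out, the last holds). Time passes only in rows, so rows that repeat a pose let the fingers close. It gives the time, the measured TCP pose, the force and the opening at its end, in the units of the state.
- get_obs(): the state, without advancing time (a new reading comes with each control period).
- grab_frame(name): name is "scene" or "top"; returns the picture (384x512x3 uint8, red, green, blue); there is no depth.
- camera_params(name): a dict with "vertical_fov" (degrees; the focal length in pixels is half the picture's height over the tangent of half this angle, whatever the lens; pixels are square), "cx", "cy" (the principal point, pixels), "dist_coeffs" ([k1, k2, p1, p2, k3] as OpenCV has them; the pictures are not rectified), "rvec" (rotation vector, rad) and "tvec" (3), from world to camera coordinates, as OpenCV has them. Camera axes: x right, y down, z forward; pixel columns grow to the right and rows downward; lengths in mm; the calibration is good to about 2 mm. A picture is of the moment at which its call begins. camera_params takes no time and is no camera call.
- ticket.finish_job(): hands the job in, once; it reports no verdict.
The state is a dict: "clock": time; "joints": joint angles; "joint_vel": joint speeds; "joint_efforts": joint torques, N m; "tool_pos": TCP position; "tcp_rot": TCP orientation; "ft_force": force on the tool from outside, world axes, zero at the start; "moment": the same for the moment, N m; "grip_width": finger opening in mm.
Only numpy, scipy, OpenCV 4.12 (cv2) and the standard library are available. Lean on these libraries where they do the work, as an engineer would, in place of code of your own. Each camera call takes 0.05 s, during which the arm holds its last target.

## Task

Make up the two table sets from the condiments on the counter: into the bamboo caddy put the black-capped soy sauce and the seven-spice flask, one to a bay; into the red caddy put the red-capped soy sauce in its wide bay and the salt and the pepper in its two narrow bays, one in each. Stand every piece upright and flat on the caddy floor, set down gently without dropping or tipping anything. Leave the green-capped soy sauce, the orange-capped chilli shaker and the ramekin where they stand.

Things in the scene. Friction and masses are not known exactly. Their poses are not given: they have to be found in the camera images.
- bamboo_caddy: Low open caddy, pale bamboo wood, two equal bays; loose, 0.45 kg. 182 mm along its y, 92 mm along x; rim 20 mm high, floor 6 mm thick, walls 5 mm, partitions 4 mm thick, 16 mm high; bays 82 mm along x. Bay centres at y = -44 and +44 mm (x = 0), each 84 mm along y. Origin: centre of the underside, z up; y across the robot's front within 0.25 rad.
- red_caddy: Low open caddy, dark red lacquer, three bays: one wide, two narrow; loose, 0.5 kg. 234 mm along its y, 92 mm along x; rim 20 mm high, floor 6 mm thick, walls 5 mm, partitions 4 mm thick, 16 mm high; bays 82 mm along x. Wide bay: 84 mm along y, centre at y = -70 mm; narrow bays: 66 mm along y each, centres at y = +9 and +79 mm (x = 0). Origin: centre of the underside, z up; y across the robot's front within 0.25 rad.
- soy_black: Soy sauce dispenser with a black cap: upright dark-brown round bottle, straight-sided, 56 mm in diameter up to 58 mm height, then a black cap 46 mm across with a short spout, 86 mm high in all; about 0.22 kg. Origin: centre of the underside, z up.
- soy_red: Soy sauce dispenser with a red cap: upright dark-brown round bottle, straight-sided, 56 mm in diameter up to 58 mm height, then a red cap 46 mm across with a short spout, 86 mm high in all; about 0.22 kg. Origin: centre of the underside, z up.
- soy_green: Soy sauce dispenser with a green cap: upright dark-brown round bottle, straight-sided, 56 mm in diameter up to 58 mm height, then a green cap 46 mm across with a short spout, 86 mm high in all; about 0.22 kg. Origin: centre of the underside, z up. Part of the stock that stays: not to be used or moved.
- flask: Seven-spice flask: white stoneware with a thin blue band, straight-sided, 58 mm in diameter up to 50 mm height, then a narrow neck and a round cork stopper 38 mm across; 88 mm high in all; about 0.2 kg. Origin: centre of the underside, z up.
- salt: Salt shaker: small round glass shaker, straight-sided, 42 mm in diameter up to 46 mm height, then a white screw cap 35 mm across, white contents; 70 mm high in all; about 0.11 kg. Origin: centre of the underside, z up.
- pepper: Pepper shaker: small round glass shaker, straight-sided, 42 mm in diameter up to 46 mm height, then a black screw cap 35 mm across, dark brown contents; 70 mm high in all; about 0.11 kg. Origin: centre of the underside, z up.
- chilli: Chilli shaker: small round glass shaker, straight-sided, 42 mm in diameter up to 46 mm height, then an orange screw cap 35 mm across, red contents; 70 mm high in all; about 0.11 kg. Origin: centre of the underside, z up. Part of the stock that stays: not to be used or moved.
- ramekin: White ceramic ramekin with a boiled egg in it, 76 mm across the rim, 44 mm high; stands among the stock, not to be moved. Origin: centre of the underside, z up.

How it is judged (in metres and radians):
At the end, for the whole second after the job is handed in: Each of the five stands in its bay as asked, one to a bay: centre inside the bay, underside within 4 mm of the caddy floor, upright within 0.09 rad, at rest, caddies level; green-capped soy, chilli shaker and ramekin upright and less than 30 mm from where they began ((((y of soy_black in the frame of bamboo_caddy between -0.086 and -0.002 m and x of soy_black in the frame of bamboo_caddy between -0.041 and 0.041 m and z of soy_black in the frame of bamboo_caddy between 0.002 and 0.01 m) and (y of flask in the frame of bamboo_caddy between 0.002 and 0.086 m and x of flask in the frame of bamboo_caddy between -0.041 and 0.041 m and z of flask in the frame of bamboo_caddy between 0.002 and 0.01 m)) or ((y of soy_black in the frame of bamboo_caddy between 0.002 and 0.086 m and x of soy_black in the frame of bamboo_caddy between -0.041 and 0.041 m and z of soy_black in the frame of bamboo_caddy between 0.002 and 0.01 m) and (y of flask in the frame of bamboo_caddy between -0.086 and -0.002 m and x of flask in the frame of bamboo_caddy between -0.041 and 0.041 m and z of flask in the frame of bamboo_caddy between 0.002 and 0.01 m))) and y of soy_red in the frame of red_caddy between -0.112 and -0.028 m and x of soy_red in the frame of red_caddy between -0.041 and 0.041 m and z of soy_red in the frame of red_caddy between 0.002 and 0.01 m and (((y of salt in the frame of red_caddy between -0.024 and 0.042 m and x of salt in the frame of red_caddy between -0.041 and 0.041 m and z of salt in the frame of red_caddy between 0.002 and 0.01 m) and (y of pepper in the frame of red_caddy between 0.046 and 0.112 m and x of pepper in the frame of red_caddy between -0.041 and 0.041 m and z of pepper in the frame of red_caddy between 0.002 and 0.01 m)) or ((y of salt in the frame of red_caddy between 0.046 and 0.112 m and x of salt in the frame of red_caddy between -0.041 and 0.041 m and z of salt in the frame of red_caddy between 0.002 and 0.01 m) and (y of pepper in the frame of red_caddy between -0.024 and 0.042 m and x of pepper in the frame of red_caddy between -0.041 and 0.041 m and z of pepper in the frame of red_caddy between 0.002 and 0.01 m))) and angle between each of soy_black, flask, soy_red, salt, pepper, soy_green, chilli, ramekin, bamboo_caddy, red_caddy's own z axis and vertical below 0.09 rad and linear speed of each of soy_black, flask, soy_red, salt, pepper, soy_green, chilli, ramekin, bamboo_caddy, red_caddy below 0.02 m/s and distance of each of soy_green, chilli, ramekin from where it was at the start of the episode below 0.03 m); the robot touches nothing.
It fails at once if a bottle, shaker, the flask, the ramekin or a caddy is tipped over by more than about 40 degrees (angle between any of soy_black, flask, soy_red, salt, pepper, soy_green, chilli, ramekin, bamboo_caddy, red_caddy's own z axis and vertical above 0.7 rad).
It fails at once if a condiment is let fall (in free fall more than about 25 mm above where it would stand) ((height (world z) of soy_black above 0.032 m and contact force between soy_black and anything else below 0.01 N) or (height (world z) of flask above 0.032 m and contact force between flask and anything else below 0.01 N) or (height (world z) of soy_red above 0.032 m and contact force between soy_red and anything else below 0.01 N) or (height (world z) of salt above 0.032 m and contact force between salt and anything else below 0.01 N) or (height (world z) of pepper above 0.032 m and contact force between pepper and anything else below 0.01 N)).
It fails at once if the green-capped bottle, the orange-capped shaker or the ramekin is moved more than 30 mm (distance of any of soy_green, chilli, ramekin from where it was at the start of the episode above 0.03 m).
It also fails if it takes over 134 s, if anything falls off the work surface, if the arm or the gripper's body presses on something with over 40 N, if the wrist force passes 120 N, or if a joint passes its speed limit or range.

## Working session

There is one attempt and no reset: what is moved stays moved. The work goes in short steps, Python scripts to look and compute and a tool call to move; the robot and the scene stay as the last step left them, time stands still between calls to the robot, and variables do not carry over. Pictures are saved under pics/ and viewed, and the job is handed in when it is done.

Besides the shell and the picture viewer there is one more tool, called after "Emit:" as name(argument=value, ...), one argument or row to a line, values as JSON. play_rows: Moves the arm, as the interface text tells. Its arguments: {"type":"object","properties":{"commands":{"type":"array"},"newtons":{"type":"number"}},"required":["commands"]}

```bash
ls -la; mkdir -p pics
python3 - <<'E'
from plant import get_obs, grab_frame, camera_params
import cv2
for n in ("scene","top"):
    f=grab_frame(n); cv2.imwrite(f"pics/{n}0.png",cv2.cvtColor(f,cv2.COLOR_RGB2BGR)); print(n,camera_params(n))
print(get_obs())
E
```

```text
total 12
drwxr-xr-x  3 agent agent 4096 Dec  6 02:52 .
drwxr-xr-x 23 root  root  4096 Dec  6 02:52 ..
drwxr-xr-x  2 agent agent 4096 Dec  6 02:52 pics
scene {'vertical_fov': 49.18316591708361, 'cx': 255.48031474444028, 'cy': 193.84436726620888, 'dist_coeffs': array([-0.06211218,  0.        ,  0.        ,  0.        ,  0.        ]), 'rvec': array([ 2.37697839,  0.95190709, -0.31768213]), 'tvec': array([-434.05963192, -304.2716719 , 1418.25517909])}
top {'vertical_fov': 42.61304801983209, 'cx': 264.0102510536764, 'cy': 189.18992385126577, 'dist_coeffs': array([-0.13425824,  0.        ,  0.        ,  0.        ,  0.        ]), 'rvec': array([ 2.23207064, -2.17535346,  0.08670118]), 'tvec': array([ -25.28960788,  576.37101609, 1623.4905115 ])}
{'clock': 0.1, 'joints': array([ 1.11888225,  0.47775682,  0.02234816,  1.55634357, -0.01147141,
        1.1092788 , -0.08309171]), 'joint_vel': array([ 0.00053585, -0.00142158,  0.00020596, -0.00088164, -0.00100089,
       -0.0009018 ,  0.00012176]), 'joint_efforts': array([ 5.49172692e-03, -5.97753239e+01,  1.61410119e+00, -2.81953955e+01,
        1.27915945e-02,  5.01187387e-03, -2.12217896e-05]), 'tool_pos': array([ 227.33147033, -635.00954652,  230.4004411 ]), 'tcp_rot': array([-8.00772074e-04,  9.85256897e-01,  1.71079394e-01, -2.14975817e-04]), 'ft_force': array([-2.42062585e-02,  3.21012606e-04, -7.17177160e-01]), 'moment': array([-0.01083121,  0.03530056, -0.03545508]), 'grip_width': 85.2301635989245}
```

View pics/scene0.png

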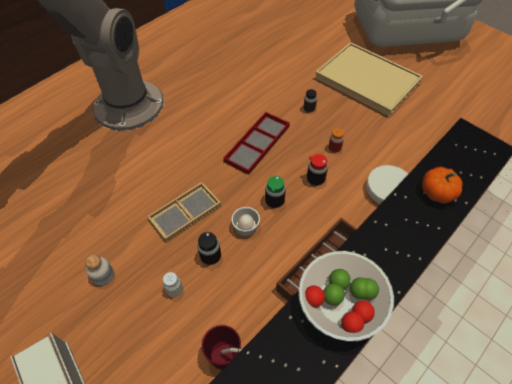

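View pics/top0.png

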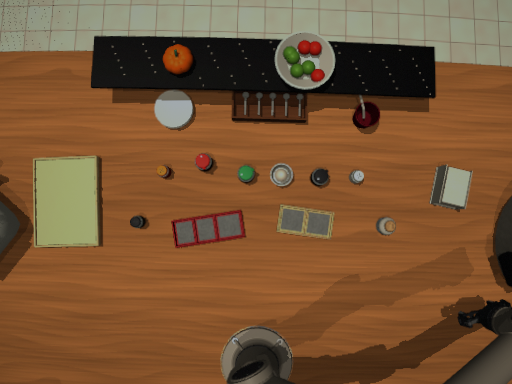

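```bash
python3 - <<'E'
import cv2
t=cv2.imread("pics/top0.png"); s=cv2.imread("pics/scene0.png")
cv2.imwrite("pics/t_a.png",cv2.resize(t[60:260,40:300],None,fx=3,fy=3,interpolation=cv2.INTER_CUBIC))
cv2.imwrite("pics/t_b.png",cv2.resize(t[60:260,260:512],None,fx=3,fy=3,interpolation=cv2.INTER_CUBIC))
E
python3 - <<'E'
import cv2
t=cv2.imread("pics/top0.png"); s=cv2.imread("pics/scene0.png")
def crop(im,x,y,w,h,f,name):
    c=cv2.resize(im[y:y+h,x:x+w],None,fx=f,fy=f,interpolation=cv2.INTER_CUBIC)
    for i in range(0,w,10):
        cv2.line(c,(i*f,0),(i*f,6 if i%50 else 14),(255,255,0),1)
        if i%20==0: cv2.putText(c,str(x+i),(i*f,22),0,0.35,(255,255,0),1)
    for i in range(0,h,10):
        cv2.line(c,(0,i*f),(6,i*f),(255,255,0),1)
        if i%20==0: cv2.putText(c,str(y+i),(8,i*f+4),0,0.35,(255,255,0),1)
    cv2.imwrite(name,c)
crop(t,120,140,150,115,5,"pics/ta.png")
crop(t,260,140,150,115,5,"pics/tb.png")
crop(s,70,170,160,140,4,"pics/sa.png")
crop(s,210,80,150,130,5,"pics/sb.png")
E
```

```text
(no output)
```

View pics/ta.png

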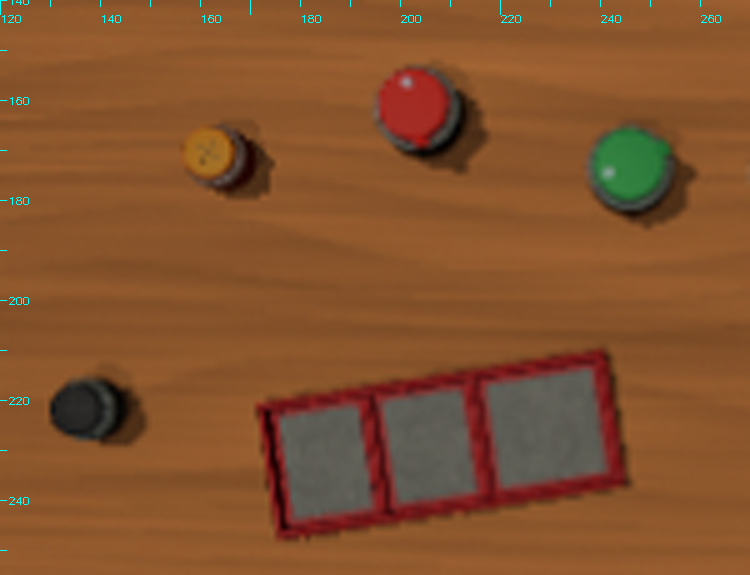

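View pics/tb.png

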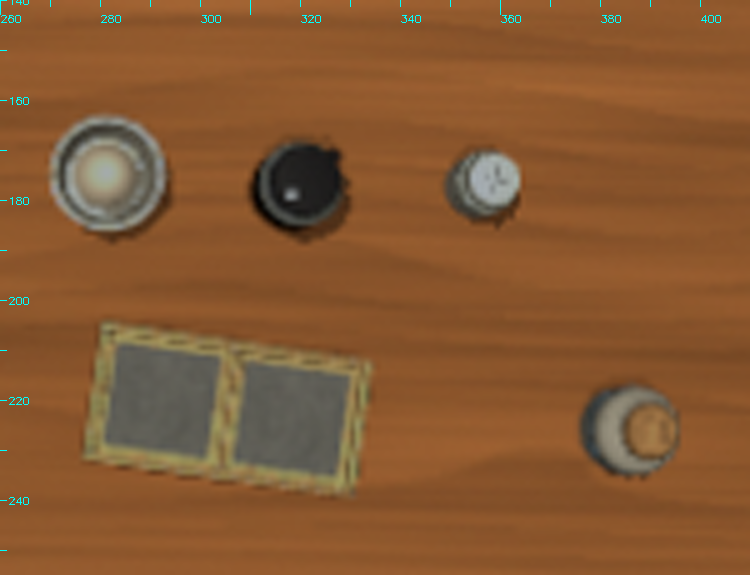

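View pics/sa.png

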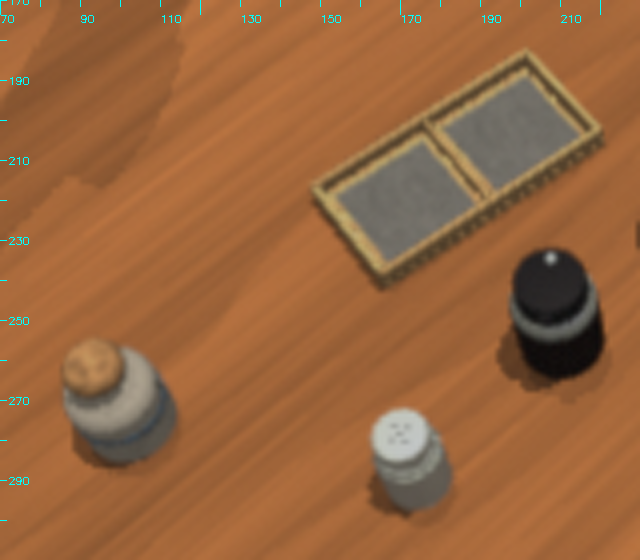

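View pics/sb.png

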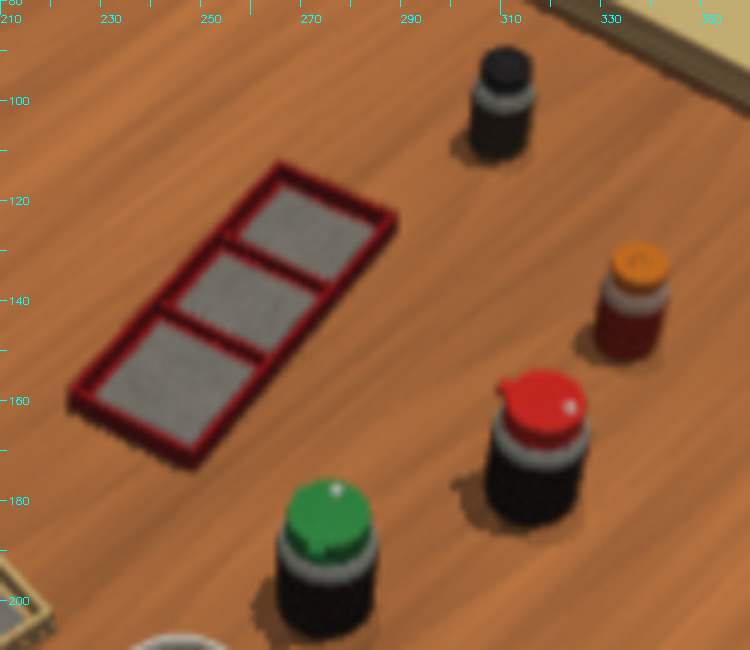

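```bash
cat > h.py <<'E'
import numpy as np, cv2
from plant import get_obs, grab_frame, camera_params
from scipy.spatial.transform import Rotation as R
def cam(n):
    p=camera_params(n); f=192/np.tan(np.radians(p['vertical_fov'])/2)
    K=np.array([[f,0,p['cx']],[0,f,p['cy']],[0,0,1.]])
    return K,p['dist_coeffs'],p['rvec'],p['tvec']
C={n:cam(n) for n in("scene","top")}
def proj(n,P):
    K,d,r,t=C[n]; return cv2.projectPoints(np.asarray(P,float).reshape(-1,3),r,t,K,d)[0].reshape(-1,2)
def ray(n,uv):
    K,d,r,t=C[n]; u=cv2.undistortPoints(np.array([[uv]],float),K,d)[0,0]
    M=cv2.Rodrigues(r)[0]; return -M.T@t, M.T@np.array([u[0],u[1],1.])
def onplane(n,uv,z):
    c,d=ray(n,uv); return c+d*(z-c[2])/d[2]
def tri(a,b):
    P=[]
    for n in("top","scene"):
        K,d,r,t=C[n]; P.append(np.c_[cv2.Rodrigues(r)[0],t])
    u=[cv2.undistortPoints(np.array([[q]],float),C[n][0],C[n][1])[0,0] for n,q in(("top",a),("scene",b))]
    X=cv2.triangulatePoints(P[0],P[1],u[0],u[1])[:,0]; X=X[:3]/X[3]
    e=[np.linalg.norm(proj(n,X)[0]-q) for n,q in(("top",a),("scene",b))]
    return X,e
def crop(im,x,y,w,h,f,name):
    c=cv2.resize(im[y:y+h,x:x+w],None,fx=f,fy=f,interpolation=cv2.INTER_CUBIC)
    for i in range(0,w,20): cv2.putText(c,str(x+i),(i*f,10),0,0.35,(255,255,0),1); cv2.line(c,(i*f,12),(i*f,18),(255,255,0),1)
    for i in range(0,h,20): cv2.putText(c,str(y+i),(0,i*f+4),0,0.35,(255,255,0),1)
    cv2.imwrite(name,c)
def grab(n): return cv2.cvtColor(grab_frame(n),cv2.COLOR_RGB2BGR)
E
cat > m1.py <<'E'
from h import *
pts={'soy_red':((203,160.8),(319,159.8)),'chilli':((161.8,170.4),(338.2,132.4)),'soy_green':((246,172.8),(276,182.6)),
'pepper':((136,221.8),(311,93.6)),'soy_black':((320,176.8),(207.8,240.2)),'salt':((359,175.8),(170.5,278.8)),'flask':((390,226.2),(93.2,261.5))}
for k,(a,b) in pts.items():
    X,e=tri(a,b); print(k,X.round(1),np.round(e,2),'at nominal z:',[onplane(n,q,86 if 'soy' in k else 88 if k=='flask' else 70)[:2].round(1) for n,q in(("top",a),("scene",b))])
red=[((176,247.4),(266,112.4)),((172,221),(289.4,122.6)),((240.8,210.4),(248.6,171.2)),((245.4,237.2),(224,157.6))]
bam=[((277.4,232),(201.2,182.5)),((280.6,204.8),(220.8,202.5)),((334,212.4),(165.5,239.2)),((330.4,238.8),(148.5,216.8))]
for nm,c in(('red',red),('bam',bam)):
    Xs=[]
    for a,b in c:
        X,e=tri(a,b); Xs.append(X); print(nm,X.round(1),np.round(e,2))
    T=np.array([onplane('top',a,20) for a,b in c]); S=np.array([onplane('scene',b,20) for a,b in c])
    for A in(np.array(Xs),T,S):
        y=A[0]+A[1]-A[2]-A[3]; print(nm,'ctr',A.mean(0).round(1),'yaw',round(np.arctan2(-y[0],y[1]),3),'len',np.round([np.linalg.norm(y)/2,np.linalg.norm(A[1]+A[2]-A[0]-A[3])/2],1))
E
python3 m1.py
```

```text
soy_red [661.  190.5  83.4] [0.82 0.94] at nominal z: [array([658.7, 188.5]), array([663.9, 190.6])]
chilli [628.3 325.1  65.7] [0.79 0.85] at nominal z: [array([625.9, 322.6]), array([632. , 323.3])]
soy_green [626.1  51.9  81. ] [0.84 1.  ] at nominal z: [array([623.8,  49.9]), array([630.3,  51.1])]
pepper [459.5 403.9  63. ] [0.79 0.78] at nominal z: [array([457.7, 400.5]), array([465.7, 399.2])]
soy_black [ 619.5 -188.1   72.5] [0.49 0.63] at nominal z: [array([ 617.4, -187.5]), array([ 627.1, -190.9])]
salt [ 627.5 -316.9   64.1] [0.73 1.  ] at nominal z: [array([ 625.7, -317.7]), array([ 631.8, -316. ])]
flask [ 464.6 -419.7   76.6] [0.45 0.58] at nominal z: [array([ 464.1, -417.8]), array([ 473. , -419.1])]
red [377.7 279.1  13.5] [0.89 0.9 ]
red [465.1 294.8  15.6] [0.92 0.94]
red [506.2  67.   11.4] [0.83 0.94]
red [418.3  50.1  16.1] [1.15 1.25]
red ctr [441.8 172.8  14.2] yaw 0.177 len [232.   89.2]
red ctr [439.8 170.   20. ] yaw 0.176 len [231.6  89.2]
red ctr [447.6 171.4  20. ] yaw 0.179 len [231.   88.9]
bam [437.  -56.8  13.2] [0.71 0.81]
bam [527.9 -65.3  12.2] [0.74 0.88]
bam [ 506.4 -245.6   11.5] [0.58 0.73]
bam [ 418.3 -234.4   12.5] [0.79 0.94]
bam ctr [ 472.4 -150.5   12.3] yaw -0.112 len [180.1  90.1]
bam ctr [ 471.1 -151.6   20. ] yaw -0.111 len [179.2  89.8]
bam ctr [ 478.5 -151.1   20. ] yaw -0.11 len [178.9  89.9]
```

```bash
sed -i 's/^def tri(a,b):/def tri(a,b):\n    a=np.array(a);b=np.array(b)/' h.py; sed -i 's/^for k,(a,b) in pts/o=0.4\nfor d in (pts,):\n    for k in d: d[k]=tuple(np.array(q)-o for q in d[k])\nfor k,(a,b) in pts/; s/^for nm,c in/red=[tuple(np.array(q)-o for q in r) for r in red]; bam=[tuple(np.array(q)-o for q in r) for r in bam]\nfor nm,c in/' m1.py; python3 m1.py
cat > ov.py <<'E'
from h import *
import sys
def overlay(im,n,objs,cads):
    F=3; c=cv2.resize(im,None,fx=F,fy=F,interpolation=cv2.INTER_CUBIC)
    a=np.linspace(0,2*np.pi,40)
    def line(P,col):
        q=(proj(n,P)+0.5)*F-0.5; cv2.polylines(c,[np.round(q*8).astype(np.int32)],True,col,1,cv2.LINE_AA,3)
    for x,y,lv in objs:
        for r,z in lv: line(np.c_[x+r*np.cos(a),y+r*np.sin(a),0*a+z],(0,255,255))
    for x,y,w,L,col in cads:
        for z in(0,20):
            P=[]
            for sx,sy in((-46,-L),(46,-L),(46,L),(-46,L)): P.append([x+sx*np.cos(w)-sy*np.sin(w),y+sx*np.sin(w)+sy*np.cos(w),z])
            line(np.array(P),(255,0,255))
    return c
E
```

```text
soy_red [660.9 190.7  85.1] [0.37 0.43] at nominal z: [array([659.9, 189.8]), array([662.1, 190.9])]
chilli [628.2 325.2  67.5] [0.33 0.36] at nominal z: [array([627.2, 324. ]), array([630.2, 323.8])]
soy_green [626.2  52.2  82.8] [0.4  0.48] at nominal z: [array([625. ,  51.2]), array([628.6,  51.3])]
pepper [459.6 403.8  65. ] [0.32 0.32] at nominal z: [array([459. , 401.9]), array([463.6, 399.8])]
soy_black [ 619.8 -187.6   74.5] [0.07 0.09] at nominal z: [array([ 618.7, -186.2]), array([ 625.5, -190.9])]
salt [ 627.9 -316.2   66.2] [0.33 0.45] at nominal z: [array([ 626.9, -316.3]), array([ 630.3, -316. ])]
flask [ 465.3 -418.9   78.9] [0.05 0.06] at nominal z: [array([ 465.4, -416.5]), array([ 471.4, -419.2])]
red [378.1 279.   15.8] [0.43 0.43]
red [465.3 294.8  17.7] [0.45 0.47]
red [506.5  67.3  13.5] [0.39 0.44]
red [418.7  50.4  18.3] [0.7  0.77]
red ctr [442.1 172.8  16.3] yaw 0.177 len [231.7  89. ]
red ctr [441.1 171.3  20. ] yaw 0.176 len [231.6  89.2]
red ctr [445.5 171.7  20. ] yaw 0.18 len [231.3  89.1]
bam [437.5 -56.5  15.5] [0.27 0.31]
bam [528.3 -64.9  14.3] [0.31 0.37]
bam [ 506.9 -245.    13.8] [0.16 0.2 ]
bam [ 418.9 -233.9   15. ] [0.36 0.44]
bam ctr [ 472.9 -150.1   14.6] yaw -0.111 len [179.8  90. ]
bam ctr [ 472.4 -150.2   20. ] yaw -0.111 len [179.2  89.8]
bam ctr [ 476.7 -151.    20. ] yaw -0.11 len [179.   90.1]
```

```bash
cat > ov1.py <<'E'
from ov import *
soy=[(28,0),(28,58),(23,86)]; sh=[(21,0),(21,46),(17.5,70)]; fl=[(29,0),(29,50),(19,75)]
objs=[(661,190,soy),(627,51,soy),(621,-188,soy),(461,401,sh),(628,324,sh),(628.5,-316,sh),(467,-418,fl)]
cads=[(443,171.5,.177,117,0),(474.5,-150.5,-.111,91,0)]
t=overlay(cv2.imread('pics/top0.png'),'top',objs,cads); s=overlay(cv2.imread('pics/scene0.png'),'scene',objs,cads)
cv2.imwrite('pics/o1.png',t[420:780,360:1160-60]); cv2.imwrite('pics/o2.png',t[420:780,780:1240]); cv2.imwrite('pics/o3.png',s[240:640,440:1080]);cv2.imwrite('pics/o4.png',s[520:920,220:720])
E
python3 ov1.py
python3 - <<'E'
import cv2,numpy as np
a=cv2.imread('pics/o1.png');b=cv2.imread('pics/o2.png');print(a.shape,b.shape)
E
```

```text
(360, 740, 3) (360, 460, 3)
```

View pics/o1.png

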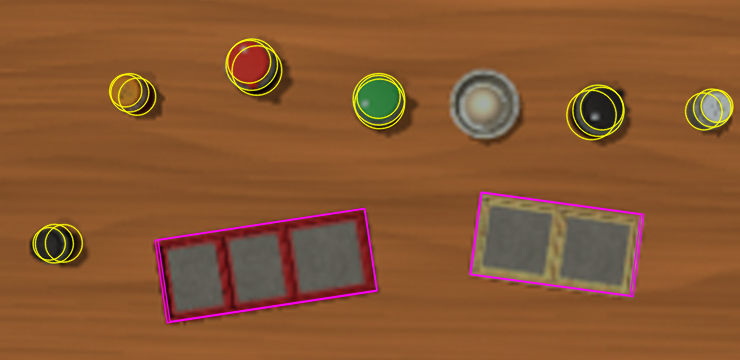

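View pics/o2.png

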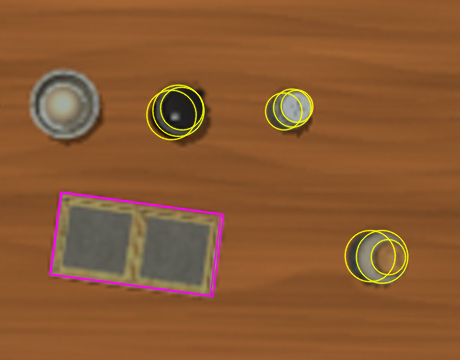

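View pics/o3.png

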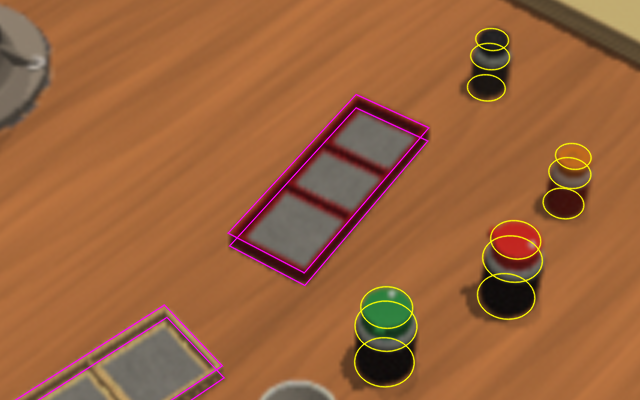

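View pics/o4.png

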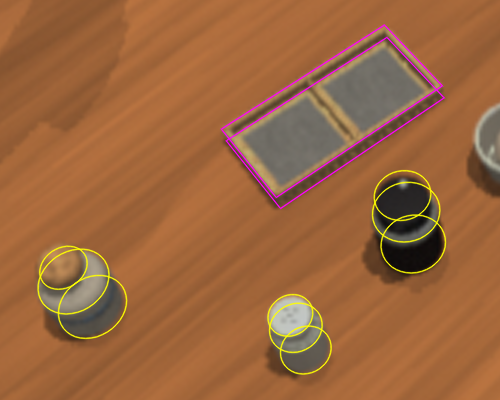

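```bash
cat > go.py <<'E'
import sys,json,numpy as np,os
# cmd pose: x,y,z,yaw  ; usage go.py x y z [yaw] -> shift; --set commits
p='cmd.json'
c=json.load(open(p)) if os.path.exists(p) else [227.53,-635.513,231.308,0.3438]
def shift(c,t):
    d=np.array(t[:3])-c[:3]; s,k=np.sin(c[3]),np.cos(c[3])
    return np.array([k*d[0]+s*d[1], s*d[0]-k*d[1], -d[2]])/1000, -np.degrees(t[3]-c[3])/5
if __name__=='__main__':
    # apply: go.py apply dx dy dz turn(units)   (what was really commanded)
    if sys.argv[1]=='apply':
        a=list(map(float,sys.argv[2:6])); s,k=np.sin(c[3]),np.cos(c[3])
        c=[c[0]+1000*(k*a[0]+s*a[1]), c[1]+1000*(s*a[0]-k*a[1]), c[2]-1000*a[2], c[3]-np.radians(5*a[3])]
        json.dump(c,open(p,'w')); sys.argv=sys.argv[:1]+sys.argv[6:]
    print('cmd',np.round(c,3))
    if len(sys.argv)>1:
        # several chained absolute targets, each x,y,z,yaw ; all relative to current cmd
        for a in sys.argv[1:]:
            t=[float(v) if v else c[i] for i,v in enumerate(a.split(','))]
            while len(t)<4: t.append(c[len(t)])
            s,w=shift(c,t); print(a,'->',s.round(4),'turn',round(w,3))
E
python3 go.py 467,-418,150,1.46
```

```text
cmd [ 2.27530e+02 -6.35513e+02  2.31308e+02  3.44000e-01]
467,-418,150,1.46 -> [ 0.2988 -0.1241  0.0813] turn -12.791
```

Emit:
play_rows(
  commands=[0, 0.015, -0.006, 0.004, -0.64, 0, 0.045, -0.019, 0.012, -1.92, 0, 0.08, -0.034, 0.022, -3.4],
)

```text
$.commands: bad value
```

Emit:
play_rows(
  commands=[0, 0.015, -0.006, 0.004, 0, 0, -0.64, 0, 0.045, -0.019, 0.012, 0, 0, -1.92, 0, 0.078, -0.032, 0.021, 0, 0, -3.3, 0, 0.111, -0.046, 0.03, 0, 0, -4.7, 0, 0.144, -0.06, 0.039, 0, 0, -6.1, 0, 0.177, -0.073, 0.048, 0, 0, -7.5, 0, 0.21, -0.087, 0.057, 0, 0, -8.9, 0, 0.243, -0.1, 0.066, 0, 0, -10.3, 0, 0.27, -0.112, 0.073, 0, 0, -11.5, 0, 0.29, -0.12, 0.079, 0, 0, -12.4, 0, 0.299, -0.124, 0.081, 0, 0, -12.8, 0, 0.299, -0.124, 0.081, 0, 0, -12.8],
  newtons=40,
)

```text
clock: 1.1
tool_pos: [468.9, -415.3, 149.5]
tcp_rot: [-0.001, 0.743, 0.669, 0.001]
ft_force: [-0.2, -0.2, 0.5]
grip_width: 85.6
```

```bash
python3 go.py apply .299 -.124 .081 -12.8
python3 - <<'E'
from h import *
o=get_obs(); print(o['clock'],o['tool_pos'],o['tcp_rot'],o['ft_force'],o['joints'].round(2))
r=R.from_quat(o['tcp_rot'],scalar_first=True).as_matrix(); print(np.arctan2(r[1,0],r[0,0]), r[:,2])
t=grab('top');s=grab('scene')
crop(t,330,180,130,100,5,'pics/t1.png');crop(s,40,190,130,120,5,'pics/s1.png')
E
```

```text
cmd [ 467.236 -417.986  150.308    1.461]
1.1 [ 468.905979   -415.33350858  149.50108424] [-8.52282112e-04  7.43384925e-01  6.68862992e-01  6.51719702e-04] [-0.20406195 -0.21922342  0.49638237] [ 0.85  0.5  -0.3   1.73  0.17  0.93  0.37]
1.4653570850910678 [-1.71162724e-04  2.13896973e-03 -9.99997698e-01]
```

View pics/t1.png

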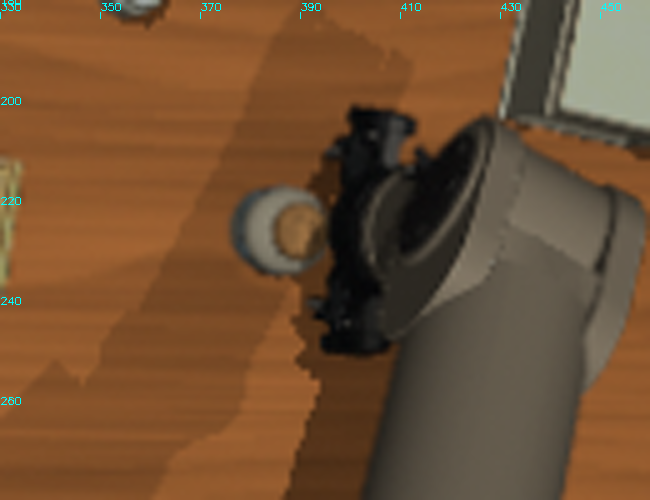

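View pics/s1.png

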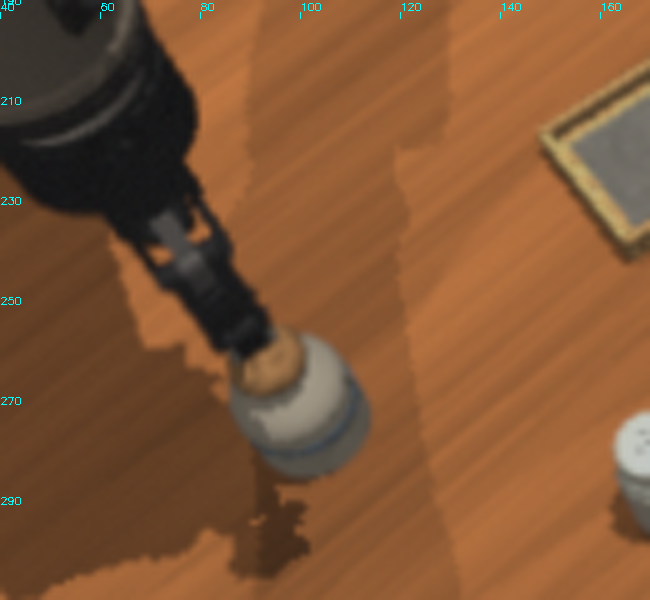

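Emit:
play_rows(
  commands=[0, 0, 0, 0.01, 0, 0, 0, 0, 0, 0, 0.03, 0, 0, 0, 0, 0, 0, 0.05, 0, 0, 0, 0, 0, 0, 0.06, 0, 0, 0, 0, 0, 0, 0.06, 0, 0, 0, 0, 0, 0, 0.06, 0, 0, 0],
)

```text
clock: 1.7
tool_pos: [466.3, -418.7, 90.0]
tcp_rot: [-0.0, 0.746, 0.666, -0.0]
ft_force: [0.9, -0.8, 0.1]
grip_width: 85.1
```

```bash
python3 go.py apply 0 0 .06 0
python3 - <<'E'
from h import *
o=get_obs(); print(o['clock'],o['tool_pos'],o['ft_force'],o['grip_width'])
print(proj('top',[[469,-415,165],[467,-418,75]]),proj('scene',[[467,-418,75]]))
s=grab('scene');t=grab('top')
crop(t,330,180,110,100,5,'pics/t2.png');crop(s,40,200,110,100,5,'pics/s2.png')
E
```

```text
cmd [ 467.236 -417.986   90.308    1.461]
1.7 [ 466.26491951 -418.74162456   89.98654493] [ 0.92143243 -0.82031462  0.13755971] 85.09327618478058
[[396.04958723 225.04712074]
 [388.95763892 225.2320047 ]] [[ 93.99059186 262.02009962]]
```

View pics/t2.png

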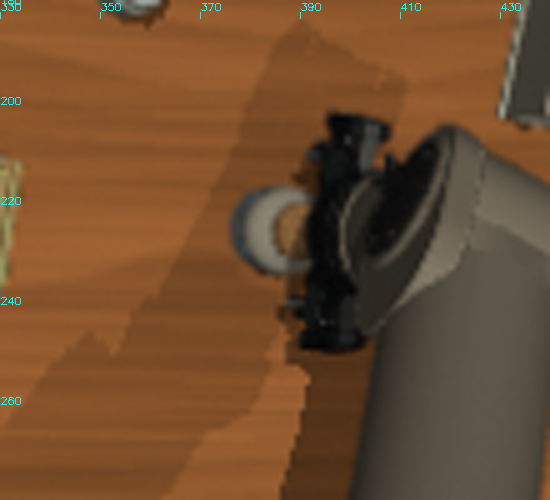

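View pics/s2.png

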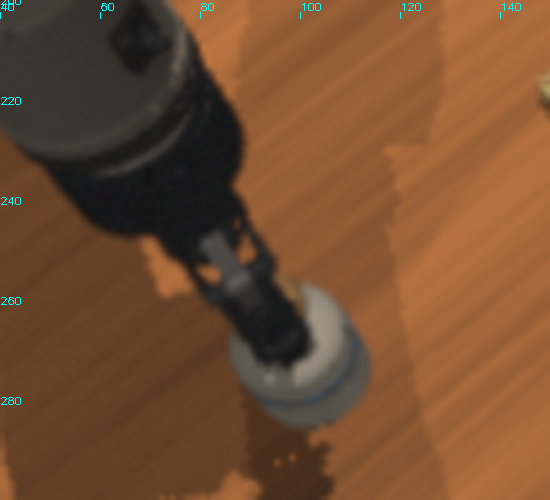

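Emit:
play_rows(
  commands=[0, 0, 0, 0.01, 0, 0, 0, 0, 0, 0, 0.03, 0, 0, 0, 0, 0, 0, 0.05, 0, 0, 0, 0, 0, 0, 0.063, 0, 0, 0, 0, 0, 0, 0.07, 0, 0, 0, 0, 0, 0, 0.07, 0, 0, 0],
)

```text
clock: 2.3
tool_pos: [466.5, -417.3, 18.8]
tcp_rot: [-0.001, 0.745, 0.667, -0.0]
ft_force: [0.1, 0.3, 0.2]
grip_width: 85.6
```

```bash
python3 go.py apply 0 0 .07 0
python3 - <<'E'
from h import *
o=get_obs(); print(o['clock'],o['tool_pos'],o['ft_force'],o['grip_width'])
s=grab('scene')
crop(s,40,200,110,100,6,'pics/s3.png')
E
```

```text
cmd [ 467.236 -417.986   20.308    1.461]
2.3 [ 466.51023673 -417.34124575   18.75956578] [0.0621846  0.28461681 0.20457892] 85.55404022758971
```

View pics/s3.png

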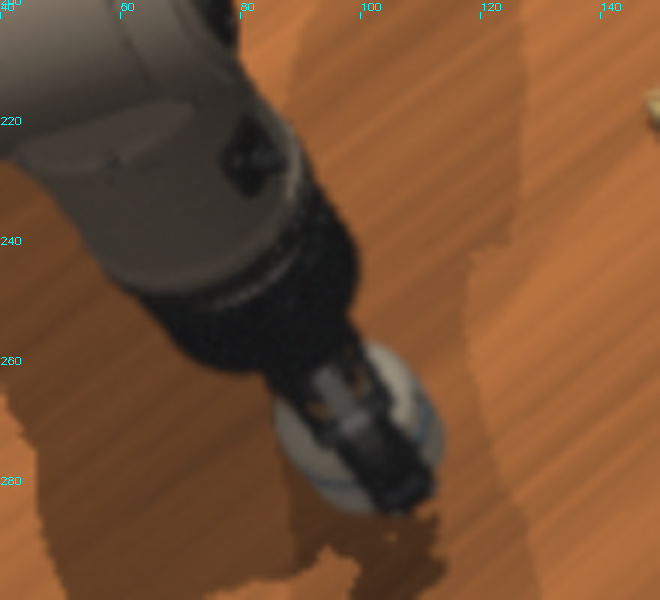

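Emit:
play_rows(
  commands=[255, 0, 0, 0, 0, 0, 0, 255, 0, 0, 0, 0, 0, 0, 255, 0, 0, 0, 0, 0, 0, 255, 0, 0, 0, 0, 0, 0, 255, 0, 0, 0, 0, 0, 0, 255, 0, 0, 0, 0, 0, 0],
  newtons=40,
)

```text
clock: 2.85
tool_pos: [467.9, -418.6, 21.7]
tcp_rot: [0.001, 0.745, 0.667, 0.0]
ft_force: [-1.3, 0.8, 5.8]
grip_width: 56.8
```

```bash
python3 - <<'E'
from h import *
o=get_obs(); print(o['clock'],o['tool_pos'],o['ft_force'],o['grip_width'])
E
python3 go.py ,,150 469.6,-194.2,150,1.46
```

```text
2.85 [ 467.90228364 -418.60184586   21.68687838] [-1.30662447  0.81735075  5.82022237] 56.80542635172313
cmd [ 467.236 -417.986   20.308    1.461]
,,150 -> [ 0.      0.     -0.1297] turn -0.0
469.6,-194.2,150,1.46 -> [ 0.2227 -0.0222 -0.1297] turn 0.009
```

Emit:
play_rows(
  commands=[255, 0, 0, -0.005, 0, 0, 0, 255, 0, 0, -0.015, 0, 0, 0, 255, 0, 0, -0.03, 0, 0, 0, 255, 0, 0, -0.05, 0, 0, 0, 255, 0, 0, -0.07, 0, 0, 0, 255, 0, 0, -0.09, 0, 0, 0, 255, 0, 0, -0.105, 0, 0, 0, 255, 0, 0, -0.11, 0, 0, 0, 255, 0, 0, -0.11, 0, 0, 0],
)

```text
clock: 3.6
tool_pos: [468.0, -418.6, 132.2]
tcp_rot: [0.002, 0.745, 0.667, 0.0]
ft_force: [-0.6, -0.3, -1.9]
grip_width: 56.9
```

```bash
python3 go.py apply 0 0 -.11 0 469.6,-194.2,130,1.46
python3 - <<'E'
from h import *
o=get_obs(); print(o['clock'],o['tool_pos'],o['ft_force'],o['grip_width'])
s=grab('scene')
crop(s,20,160,130,120,5,'pics/s4.png')
E
```

```text
cmd [ 467.236 -417.986  130.308    1.461]
469.6,-194.2,130,1.46 -> [ 0.2227 -0.0222  0.0003] turn 0.009
3.6 [ 467.98666611 -418.60019259  132.23941917] [-0.56673978 -0.27666199 -1.88898997] 56.911849051141694
```

View pics/s4.png

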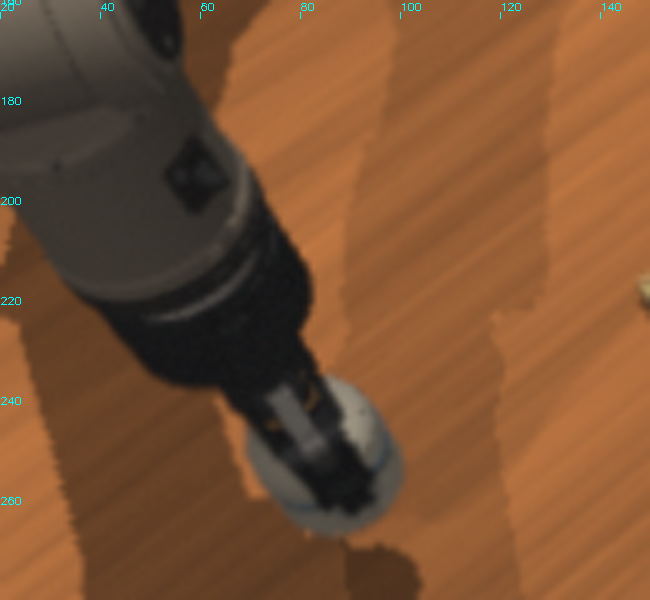

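Emit:
play_rows(
  commands=[255, 0.006, -0.001, 0, 0, 0, 0, 255, 0.02, -0.002, 0, 0, 0, 0, 255, 0.045, -0.004, 0, 0, 0, 0, 255, 0.075, -0.007, 0, 0, 0, 0, 255, 0.11, -0.011, 0, 0, 0, 0, 255, 0.145, -0.014, 0, 0, 0, 0, 255, 0.176, -0.017, 0, 0, 0, 0, 255, 0.202, -0.02, 0, 0, 0, 0, 255, 0.217, -0.022, 0, 0, 0, 0, 255, 0.223, -0.022, 0, 0, 0, 0, 255, 0.223, -0.022, 0, 0, 0, 0, 255, 0.223, -0.022, 0, 0, 0, 0],
)

```text
clock: 4.65
tool_pos: [469.5, -194.1, 129.9]
tcp_rot: [-0.0, 0.745, 0.667, -0.0]
ft_force: [0.1, -0.4, -1.5]
grip_width: 57.0
```

```bash
python3 go.py apply .223 -.022 0 0
python3 - <<'E'
from h import *
o=get_obs(); print(o['clock'],o['tool_pos'],o['tcp_rot'],o['ft_force'],o['grip_width'])
s=grab('scene');t=grab('top')
crop(s,90,150,140,110,5,'pics/s5.png');crop(t,260,180,120,90,5,'pics/t5.png')
E
```

```text
cmd [ 469.847 -193.919  130.308    1.461]
4.65 [ 469.5429198  -194.11460153  129.93447923] [-1.80141453e-04  7.44795839e-01  6.67292306e-01 -3.23192890e-04] [ 0.0992493  -0.39618458 -1.45421091] 56.960480703211154
```

View pics/s5.png

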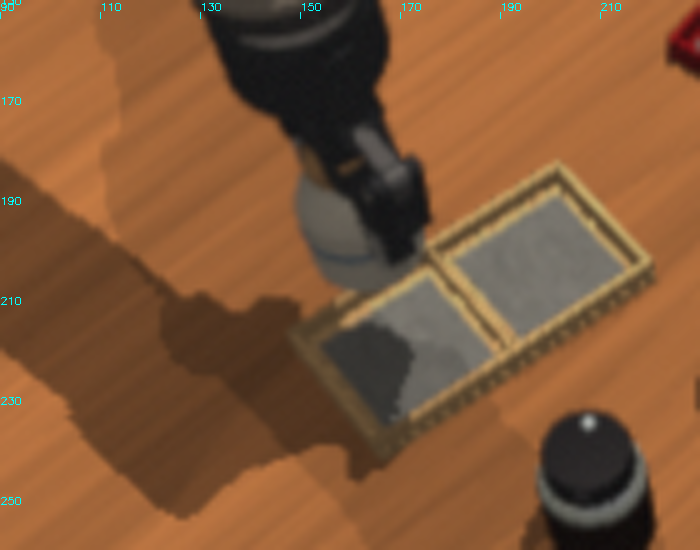

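View pics/t5.png

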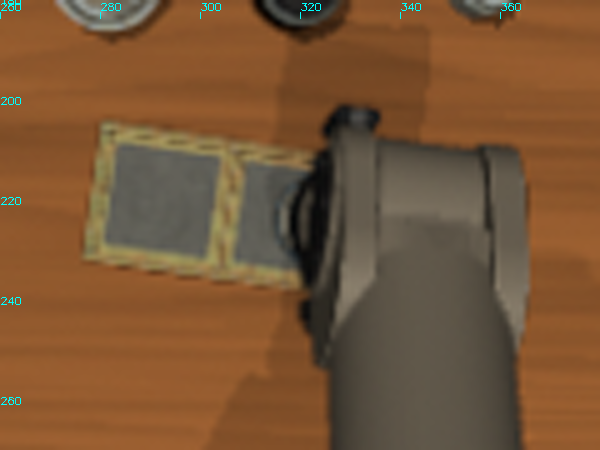

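Emit:
play_rows(
  commands=[255, 0, 0, 0.008, 0, 0, 0, 255, 0, 0, 0.024, 0, 0, 0, 255, 0, 0, 0.044, 0, 0, 0, 255, 0, 0, 0.064, 0, 0, 0, 255, 0, 0, 0.08, 0, 0, 0, 255, 0, 0, 0.091, 0, 0, 0, 255, 0, 0, 0.096, 0, 0, 0, 255, 0, 0, 0.098, 0, 0, 0, 255, 0, 0, 0.098, 0, 0, 0, 255, 0, 0, 0.098, 0, 0, 0],
)

```text
clock: 5.58
tool_pos: [470.5, -194.2, 32.9]
tcp_rot: [0.001, 0.745, 0.667, 0.0]
ft_force: [0.5, 0.2, -0.5]
grip_width: 56.8
```

```bash
python3 go.py apply 0 0 .098 0
python3 - <<'E'
from h import *
o=get_obs(); print(o['clock'],o['tool_pos'],o['tcp_rot'],o['ft_force'],o['grip_width'])
s=grab('scene')
crop(s,120,160,110,100,6,'pics/s6.png')
E
```

```text
cmd [ 469.847 -193.919   32.308    1.461]
5.5833 [ 470.45991734 -194.24045718   32.90811379] [5.54650706e-04 7.44996735e-01 6.67067819e-01 2.86392978e-04] [ 0.52510822  0.22314068 -0.54886594] 56.798197464940976
```

View pics/s6.png

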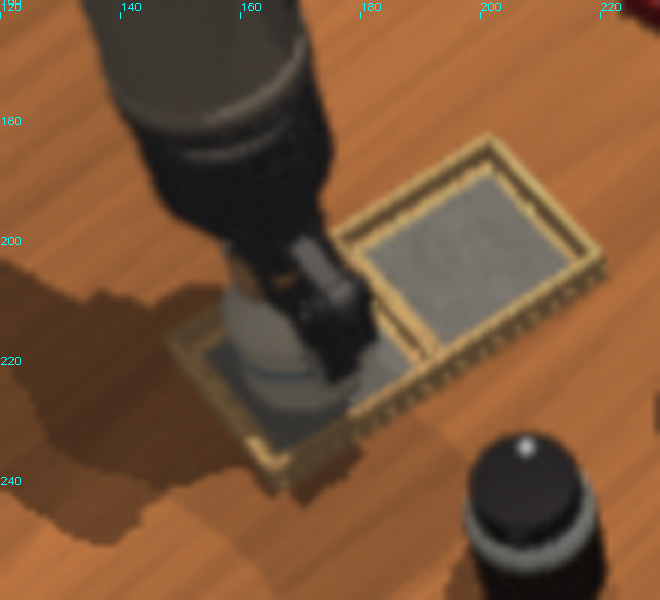

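Emit:
play_rows(
  commands=[255, 0, 0, 0.001, 0, 0, 0, 255, 0, 0, 0.002, 0, 0, 0, 255, 0, 0, 0.003, 0, 0, 0, 255, 0, 0, 0.004, 0, 0, 0, 255, 0, 0, 0.004, 0, 0, 0, 255, 0, 0, 0.004, 0, 0, 0],
)

```text
clock: 6.13
tool_pos: [469.8, -193.9, 28.3]
tcp_rot: [-0.0, 0.745, 0.667, -0.0]
ft_force: [-0.1, -0.1, -1.6]
grip_width: 56.9
```

Emit:
play_rows(
  commands=[255, 0, 0, 0.001, 0, 0, 0, 255, 0, 0, 0.001, 0, 0, 0, 255, 0, 0, 0.001, 0, 0, 0],
)

```text
clock: 6.38
tool_pos: [470.0, -193.9, 27.6]
tcp_rot: [0.0, 0.745, 0.667, -0.0]
ft_force: [-2.0, 0.5, 4.3]
grip_width: 56.6
```

Emit:
play_rows(
  commands=[255, 0, 0, 0.001, 0, 0, 0, 255, 0, 0, 0.001, 0, 0, 0, 255, 0, 0, 0.001, 0, 0, 0],
)

```text
clock: 6.63
tool_pos: [470.0, -193.9, 27.6]
tcp_rot: [0.0, 0.745, 0.667, -0.0]
ft_force: [-5.0, 2.0, 15.9]
grip_width: 57.2
```

Emit:
play_rows(
  commands=[255, 0, 0, -0.001, 0, 0, 0, 255, 0, 0, -0.001, 0, 0, 0, 0, 0, 0, -0.001, 0, 0, 0, 0, 0, 0, -0.001, 0, 0, 0, 0, 0, 0, -0.001, 0, 0, 0, 0, 0, 0, -0.001, 0, 0, 0, 0, 0, 0, -0.001, 0, 0, 0, 0, 0, 0, -0.001, 0, 0, 0],
)

```text
clock: 7.3
tool_pos: [469.9, -193.9, 27.2]
tcp_rot: [-0.0, 0.745, 0.667, -0.0]
ft_force: [-0.0, 0.2, 0.1]
grip_width: 85.5
```

```bash
python3 go.py apply 0 0 .005 0
python3 - <<'E'
from h import *
o=get_obs(); print(o['clock'],o['tool_pos'],o['tcp_rot'],o['ft_force'],o['grip_width'])
s=grab('scene')
crop(s,120,160,110,100,6,'pics/s7.png')
E
python3 go.py ,,140 621,-188,150,1.46
```

```text
cmd [ 469.847 -193.919   27.308    1.461]
7.3 [ 469.85556794 -193.91810828   27.21661915] [-3.84740308e-05  7.44884784e-01  6.67193118e-01 -1.07371554e-05] [-0.0324945   0.21837334  0.08294275] 85.5268582335322
cmd [ 469.847 -193.919   27.308    1.461]
,,140 -> [ 0.      0.     -0.1127] turn -0.0
621,-188,150,1.46 -> [ 0.0225  0.1496 -0.1227] turn 0.009
```

View pics/s7.png

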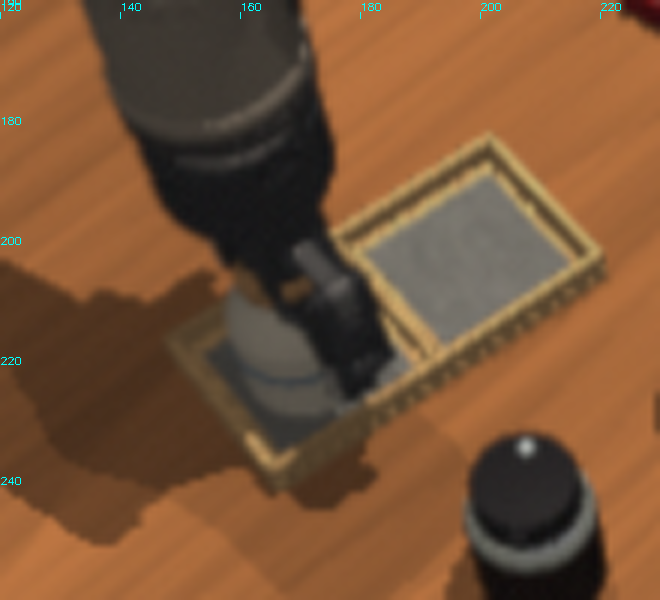

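Emit:
play_rows(
  commands=[0, 0, 0, -0.012, 0, 0, 0, 0, 0, 0, -0.04, 0, 0, 0, 0, 0, 0, -0.08, 0, 0, 0, 0, 0, 0, -0.11, 0, 0, 0, 0, 0.003, 0.018, -0.122, 0, 0, 0, 0, 0.008, 0.05, -0.122, 0, 0, 0, 0, 0.014, 0.09, -0.122, 0, 0, 0, 0, 0.019, 0.125, -0.122, 0, 0, 0, 0, 0.022, 0.145, -0.122, 0, 0, 0, 0, 0.0225, 0.15, -0.122, 0, 0, 0, 0, 0.0225, 0.15, -0.122, 0, 0, 0, 0, 0.0225, 0.15, -0.122, 0, 0, 0],
)

```text
clock: 8.35
tool_pos: [620.2, -188.2, 149.3]
tcp_rot: [-0.0, 0.745, 0.667, -0.001]
ft_force: [-0.6, 1.0, 0.8]
grip_width: 85.2
```

```bash
python3 go.py apply .0225 .15 -.122 0
python3 - <<'E'
from h import *
o=get_obs(); print(o['clock'],o['tool_pos'],o['tcp_rot'],o['ft_force'],o['grip_width'])
s=grab('scene');t=grab('top')
crop(s,130,150,120,110,6,'pics/s8.png');crop(t,270,130,120,120,5,'pics/t8.png')
E
```

```text
cmd [ 621.41  -188.02   149.308    1.461]
8.35 [ 620.171382   -188.20706687  149.34042537] [-4.41233732e-04  7.44967049e-01  6.67100897e-01 -5.42637295e-04] [-0.61096146  0.95678979  0.8026945 ] 85.17521913313293
```

View pics/s8.png

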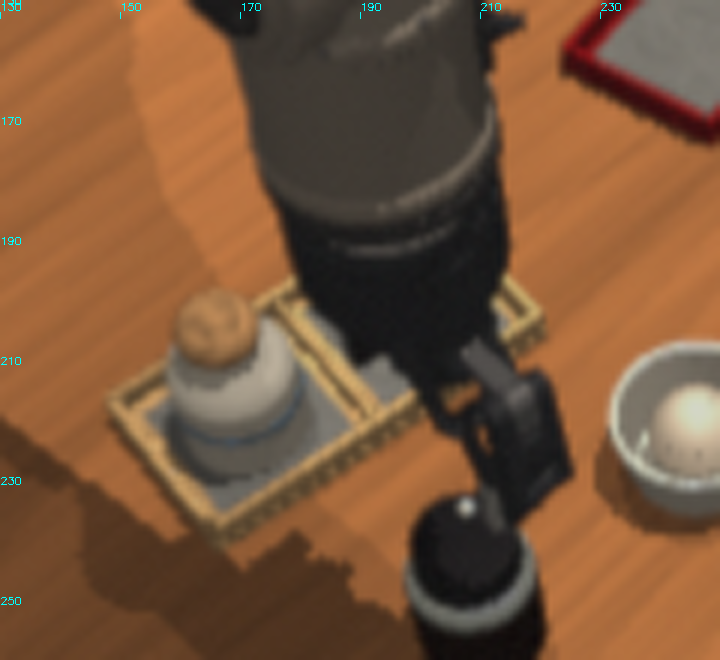

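View pics/t8.png

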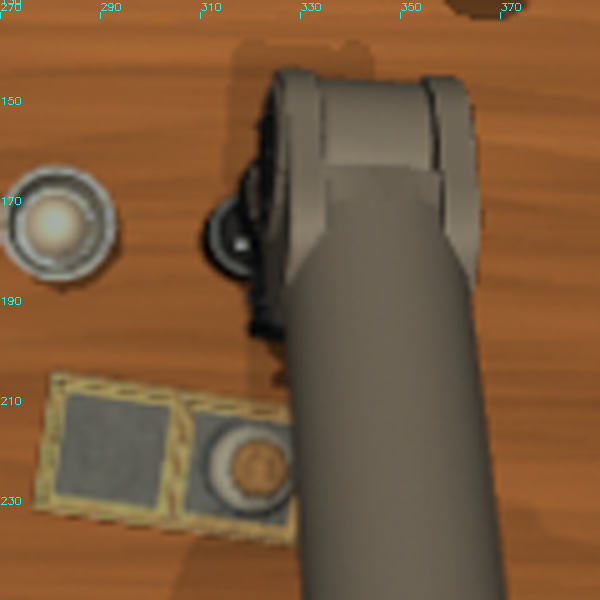

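Emit:
play_rows(
  commands=[0, 0, 0, 0.01, 0, 0, 0, 0, 0, 0, 0.03, 0, 0, 0, 0, 0, 0, 0.055, 0, 0, 0, 0, 0, 0, 0.08, 0, 0, 0, 0, 0, 0, 0.1, 0, 0, 0, 0, 0, 0, 0.115, 0, 0, 0, 0, 0, 0, 0.123, 0, 0, 0, 0, 0, 0, 0.126, 0, 0, 0, 0, 0, 0, 0.126, 0, 0, 0],
)

```text
clock: 9.2
tool_pos: [621.2, -188.0, 23.1]
tcp_rot: [-0.0, 0.745, 0.667, -0.0]
ft_force: [-0.1, -0.1, -0.2]
grip_width: 85.4
```

Emit:
play_rows(
  commands=[255, 0, 0, 0, 0, 0, 0, 255, 0, 0, 0, 0, 0, 0, 255, 0, 0, 0, 0, 0, 0, 255, 0, 0, 0, 0, 0, 0, 255, 0, 0, 0, 0, 0, 0, 255, 0, 0, 0, 0, 0, 0, 255, 0, 0, 0, 0, 0, 0],
)

```text
clock: 9.78
tool_pos: [622.6, -188.3, 24.9]
tcp_rot: [0.001, 0.745, 0.667, 0.001]
ft_force: [-0.7, 0.1, 6.7]
grip_width: 55.2
```

```bash
python3 go.py apply 0 0 .126 0 ,,140 479.4,-106.8,143,1.46
python3 - <<'E'
from h import *
o=get_obs(); print(o['clock'],o['tool_pos'],o['ft_force'],o['grip_width'])
s=grab('scene')
crop(s,150,170,120,100,6,'pics/s9.png')
E
```

```text
cmd [ 621.41  -188.02    23.308    1.461]
,,140 -> [ 0.      0.     -0.1167] turn -0.0
479.4,-106.8,143,1.46 -> [ 0.0651 -0.1501 -0.1197] turn 0.009
9.7833 [ 622.56709391 -188.31783309   24.86265627] [-0.68651851  0.11109276  6.724211  ] 55.15207418247905
```

View pics/s9.png

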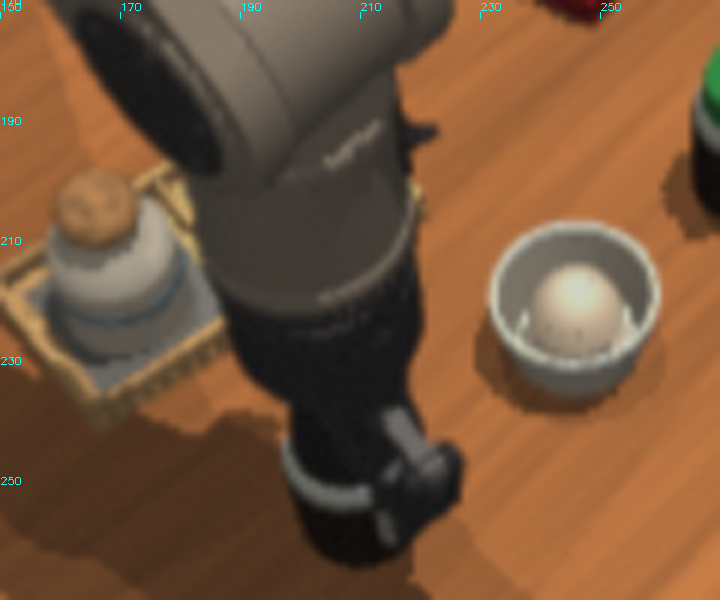

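Emit:
play_rows(
  commands=[255, 0, 0, -0.004, 0, 0, 0, 255, 0, 0, -0.015, 0, 0, 0, 255, 0, 0, -0.035, 0, 0, 0, 255, 0, 0, -0.06, 0, 0, 0, 255, 0, 0, -0.085, 0, 0, 0, 255, 0, 0, -0.105, 0, 0, 0, 255, 0, 0, -0.116, 0, 0, 0, 255, 0, 0, -0.12, 0, 0, 0, 255, 0, 0, -0.12, 0, 0, 0],
)

```text
clock: 10.58
tool_pos: [621.7, -188.2, 144.2]
tcp_rot: [0.001, 0.745, 0.667, 0.0]
ft_force: [0.0, -0.1, -2.0]
grip_width: 55.0
```

Emit:
play_rows(
  commands=[255, 0.002, -0.005, 0, 0, 0, 0, 255, 0.007, -0.016, 0, 0, 0, 0, 255, 0.016, -0.036, 0, 0, 0, 0, 255, 0.026, -0.06, 0, 0, 0, 0, 255, 0.038, -0.088, 0, 0, 0, 0, 255, 0.049, -0.113, 0, 0, 0, 0, 255, 0.057, -0.133, 0, 0, 0, 0, 255, 0.062, -0.145, 0, 0, 0, 0, 255, 0.065, -0.15, 0, 0, 0, 0, 255, 0.065, -0.15, 0, 0, 0, 0, 255, 0.065, -0.15, 0, 0, 0, 0],
)

```text
clock: 11.5
tool_pos: [479.6, -107.1, 142.9]
tcp_rot: [-0.0, 0.745, 0.667, -0.0]
ft_force: [0.5, -0.3, -2.3]
grip_width: 54.6
```

```bash
python3 go.py apply .065 -.15 -.12 0
python3 - <<'E'
from h import *
o=get_obs(); print(o['clock'],o['tool_pos'],o['tcp_rot'],o['ft_force'],o['grip_width'])
s=grab('scene');t=grab('top')
crop(s,120,120,120,110,6,'pics/s10.png');crop(t,260,180,120,90,5,'pics/t10.png')
E
```

```text
cmd [ 479.451 -106.948  143.308    1.461]
11.5 [ 479.62326224 -107.13158172  142.88911074] [-1.16969068e-04  7.44902138e-01  6.67173729e-01 -8.34154590e-05] [ 0.4940079  -0.28562426 -2.32740639] 54.64215805887153
```

View pics/s10.png

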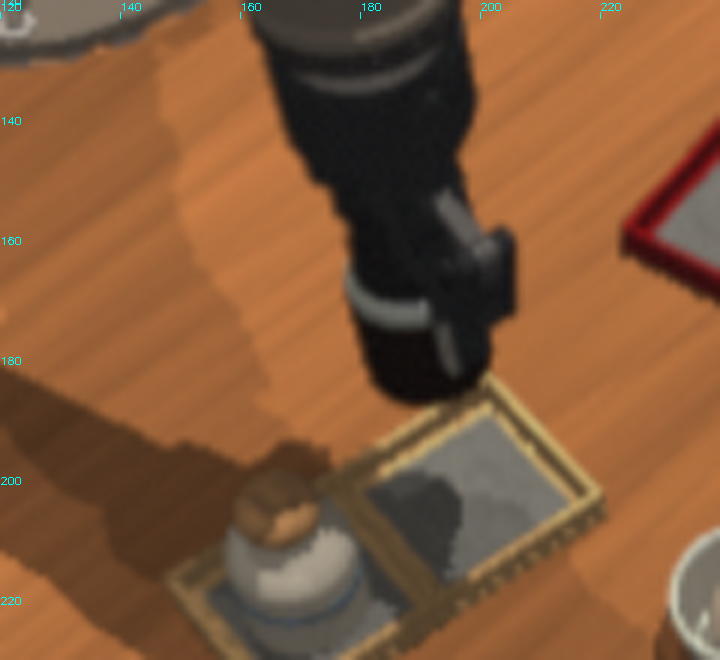

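View pics/t10.png

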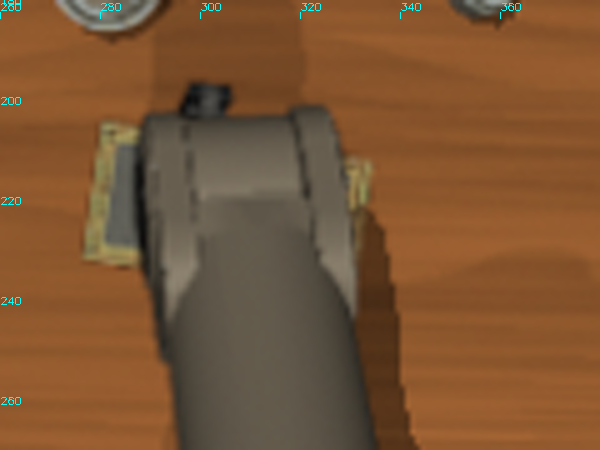

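Emit:
play_rows(
  commands=[255, 0, 0, 0.006, 0, 0, 0, 255, 0, 0, 0.02, 0, 0, 0, 255, 0, 0, 0.04, 0, 0, 0, 255, 0, 0, 0.062, 0, 0, 0, 255, 0, 0, 0.082, 0, 0, 0, 255, 0, 0, 0.097, 0, 0, 0, 255, 0, 0, 0.105, 0, 0, 0, 255, 0, 0, 0.109, 0, 0, 0, 255, 0, 0, 0.11, 0, 0, 0, 255, 0, 0, 0.111, 0, 0, 0, 255, 0, 0, 0.111, 0, 0, 0],
)

```text
clock: 12.52
tool_pos: [480.2, -107.0, 32.9]
tcp_rot: [0.001, 0.745, 0.667, 0.0]
ft_force: [-0.1, -0.6, -1.8]
grip_width: 55.1
```

Emit:
play_rows(
  commands=[255, 0, 0, 0.001, 0, 0, 0, 255, 0, 0, 0.001, 0, 0, 0, 255, 0, 0, 0.001, 0, 0, 0],
)

```text
clock: 12.77
tool_pos: [479.7, -107.0, 31.7]
tcp_rot: [0.0, 0.745, 0.667, 0.0]
ft_force: [-0.7, 0.1, -1.6]
grip_width: 54.7
```

Emit:
play_rows(
  commands=[255, 0, 0, 0.001, 0, 0, 0, 255, 0, 0, 0.001, 0, 0, 0, 255, 0, 0, 0.001, 0, 0, 0],
)

```text
clock: 13.02
tool_pos: [479.8, -107.1, 30.8]
tcp_rot: [0.0, 0.745, 0.667, 0.0]
ft_force: [-1.1, -0.1, 5.4]
grip_width: 54.9
```

Emit:
play_rows(
  commands=[0, 0, 0, 0, 0, 0, 0, 0, 0, 0, 0, 0, 0, 0, 0, 0, 0, 0, 0, 0, 0, 0, 0, 0, 0, 0, 0, 0, 0, 0, 0, 0, 0, 0, 0, 0, 0, 0, 0, 0, 0, 0],
)

```text
clock: 13.52
tool_pos: [479.4, -107.0, 30.2]
tcp_rot: [-0.0, 0.745, 0.667, -0.0]
ft_force: [-0.2, 0.1, 0.6]
grip_width: 85.3
```

```bash
python3 go.py apply 0 0 .113 0 ,,150 628.5,-316,130,1.748
python3 - <<'E'
from h import *
o=get_obs(); print(o['clock'],o['tool_pos'],o['tcp_rot'],o['ft_force'],o['grip_width'])
s=grab('scene');crop(s,120,130,120,110,6,'pics/s11.png')
E
```

```text
cmd [ 479.451 -106.948   30.308    1.461]
,,150 -> [ 0.      0.     -0.1197] turn -0.0
628.5,-316,130,1.748 -> [-0.1914  0.1711 -0.0997] turn -3.291
13.5167 [ 479.43786622 -106.95352574   30.24139512] [-2.49352360e-05  7.44913729e-01  6.67160802e-01 -1.76104562e-05] [-0.20985013  0.12814579  0.56182837] 85.28696613659628
```

View pics/s11.png

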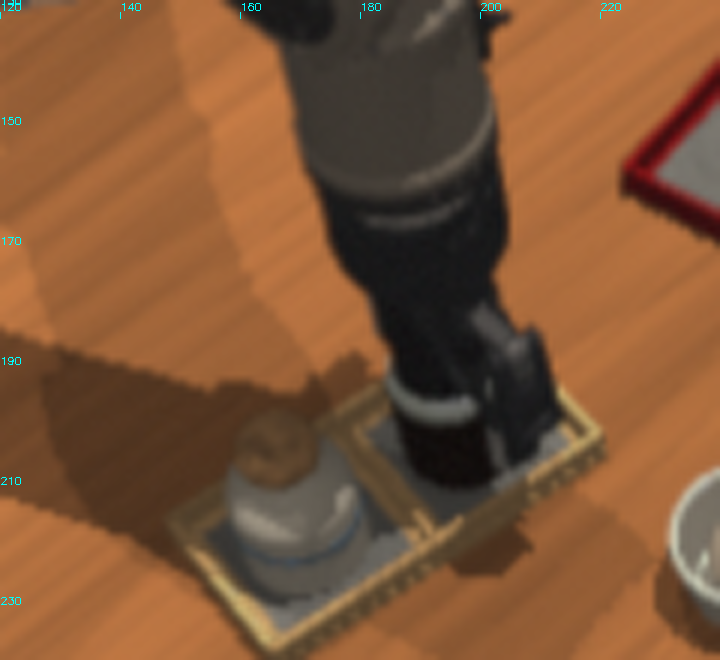

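Emit:
play_rows(
  commands=[0, 0, 0, -0.01, 0, 0, 0, 0, 0, 0, -0.035, 0, 0, 0, 0, 0, 0, -0.075, 0, 0, 0, 0, 0, 0, -0.105, 0, 0, 0, 0, 0, 0, -0.12, 0, 0, 0],
)

```text
clock: 13.98
tool_pos: [481.3, -106.9, 154.7]
tcp_rot: [0.002, 0.745, 0.667, 0.002]
ft_force: [0.6, -0.1, -0.4]
grip_width: 84.9
```

Emit:
play_rows(
  commands=[0, -0.009, 0.008, 0, 0, 0, -0.15, 0, -0.03, 0.027, 0, 0, 0, -0.5, 0, -0.058, 0.052, 0, 0, 0, -1, 0, -0.086, 0.077, 0, 0, 0, -1.5, 0, -0.114, 0.102, 0, 0, 0, -2, 0, -0.14, 0.125, 0, 0, 0, -2.4, 0, -0.163, 0.146, 0, 0, 0, -2.8, 0, -0.18, 0.162, 0, 0, 0, -3.1, 0, -0.191, 0.171, 0, 0, 0, -3.3, 0, -0.191, 0.171, 0, 0, 0, -3.3, 0, -0.191, 0.171, 0, 0, 0, -3.3],
)

```text
clock: 14.9
tool_pos: [628.2, -315.8, 150.4]
tcp_rot: [-0.0, 0.642, 0.767, 0.0]
ft_force: [0.2, 0.3, -0.3]
grip_width: 85.4
```

```bash
python3 go.py apply -.191 .171 -.12 -3.3 628.5,-316,19,1.748
python3 - <<'E'
from h import *
o=get_obs(); print(o['clock'],o['tool_pos'],o['tcp_rot'],o['ft_force'],o['grip_width'])
s=grab('scene');t=grab('top')
crop(s,100,160,130,140,5,'pics/s12.png');crop(t,260,130,150,120,5,'pics/t12.png')
E
```

```text
cmd [ 628.453 -315.563  150.308    1.749]
628.5,-316,19,1.748 -> [-0.0004 -0.      0.1313] turn 0.009
14.9 [ 628.16932511 -315.84726049  150.38913482] [-3.06685199e-04  6.42025423e-01  7.66683271e-01  1.58636745e-04] [ 0.17761392  0.33654269 -0.25479908] 85.35167223308534
```

View pics/s12.png

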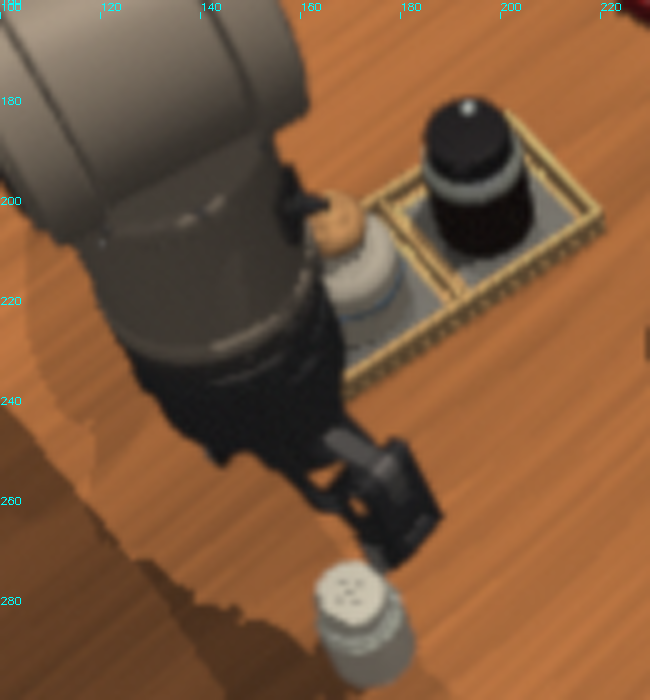

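View pics/t12.png

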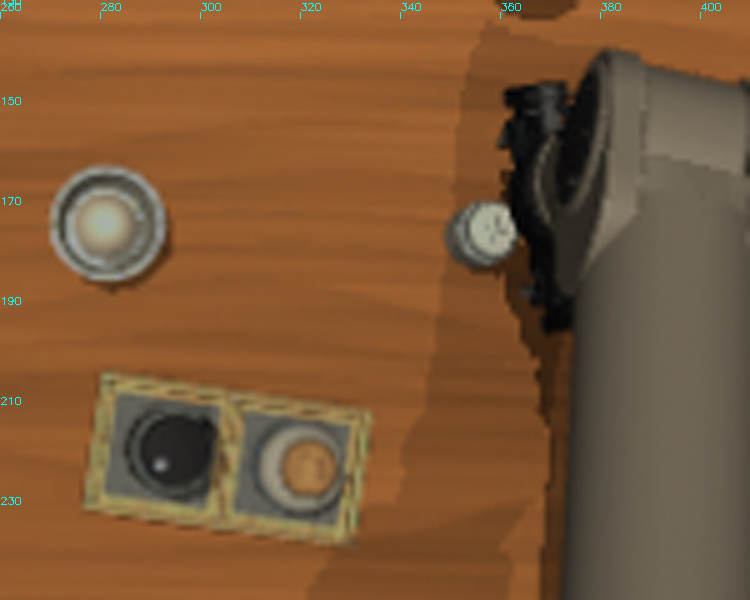

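Emit:
play_rows(
  commands=[0, 0, 0, 0.01, 0, 0, 0, 0, 0, 0, 0.03, 0, 0, 0, 0, 0, 0, 0.06, 0, 0, 0, 0, 0, 0, 0.085, 0, 0, 0, 0, 0, 0, 0.107, 0, 0, 0, 0, 0, 0, 0.122, 0, 0, 0, 0, 0, 0, 0.13, 0, 0, 0, 0, 0, 0, 0.133, 0, 0, 0, 0, 0, 0, 0.133, 0, 0, 0, 0, 0, 0, 0.133, 0, 0, 0],
)

```text
clock: 15.83
tool_pos: [629.4, -315.7, 18.6]
tcp_rot: [0.001, 0.641, 0.767, 0.0]
ft_force: [0.5, -0.5, 0.5]
grip_width: 85.1
```

Emit:
play_rows(
  commands=[255, 0, 0, 0, 0, 0, 0, 255, 0, 0, 0, 0, 0, 0, 255, 0, 0, 0, 0, 0, 0, 255, 0, 0, 0, 0, 0, 0, 255, 0, 0, 0, 0, 0, 0, 255, 0, 0, 0, 0, 0, 0, 255, 0, 0, 0, 0, 0, 0, 255, 0, 0, 0, 0, 0, 0],
  newtons=30,
)

```text
clock: 16.5
tool_pos: [629.0, -315.9, 18.2]
tcp_rot: [0.001, 0.642, 0.767, 0.0]
ft_force: [-0.7, 0.8, 5.4]
grip_width: 41.1
```

```bash
python3 go.py apply 0 0 .133 0 ,,140 441.4,180.4,140,1.748
python3 - <<'E'
from h import *
o=get_obs(); print(o['clock'],o['tool_pos'],o['ft_force'],o['grip_width'])
s=grab('scene')
crop(s,110,200,120,110,6,'pics/s13.png')
E
```

```text
cmd [ 628.453 -315.563   17.308    1.749]
,,140 -> [ 0.      0.     -0.1227] turn -0.0
441.4,180.4,140,1.748 -> [ 0.5212 -0.0963 -0.1227] turn 0.009
16.5 [ 628.95674719 -315.85955325   18.19467222] [-0.70787018  0.79790092  5.39998656] 41.08422126667284
```

View pics/s13.png

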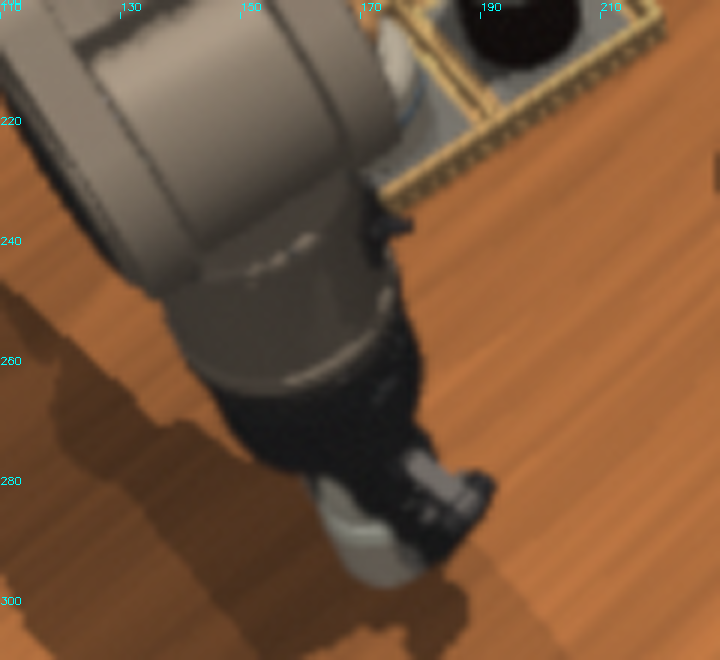

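Emit:
play_rows(
  commands=[255, 0, 0, -0.004, 0, 0, 0, 255, 0, 0, -0.015, 0, 0, 0, 255, 0, 0, -0.035, 0, 0, 0, 255, 0, 0, -0.06, 0, 0, 0, 255, 0, 0, -0.085, 0, 0, 0, 255, 0, 0, -0.105, 0, 0, 0, 255, 0, 0, -0.118, 0, 0, 0, 255, 0, 0, -0.123, 0, 0, 0],
)

```text
clock: 17.22
tool_pos: [629.6, -315.9, 143.3]
tcp_rot: [0.002, 0.641, 0.767, 0.001]
ft_force: [0.8, 0.2, -0.4]
grip_width: 41.1
```

Emit:
play_rows(
  commands=[255, 0.004, -0.001, 0, 0, 0, 0, 255, 0.016, -0.003, 0, 0, 0, 0, 255, 0.04, -0.007, 0, 0, 0, 0, 255, 0.072, -0.013, 0, 0, 0, 0, 255, 0.107, -0.02, 0, 0, 0, 0, 255, 0.143, -0.026, 0, 0, 0, 0, 255, 0.179, -0.033, 0, 0, 0, 0, 255, 0.215, -0.04, 0, 0, 0, 0, 255, 0.25, -0.046, 0, 0, 0, 0, 255, 0.28, -0.052, 0, 0, 0, 0, 255, 0.297, -0.055, 0, 0, 0, 0, 255, 0.305, -0.056, 0, 0, 0, 0],
)

```text
clock: 18.22
tool_pos: [516.3, -21.3, 139.0]
tcp_rot: [-0.002, 0.639, 0.769, -0.001]
ft_force: [-0.2, 0.4, -1.2]
grip_width: 40.9
```

Emit:
play_rows(
  commands=[255, 0.003, -0.001, 0, 0, 0, 0, 255, 0.014, -0.003, 0, 0, 0, 0, 255, 0.035, -0.006, 0, 0, 0, 0, 255, 0.065, -0.012, 0, 0, 0, 0, 255, 0.1, -0.018, 0, 0, 0, 0, 255, 0.135, -0.025, 0, 0, 0, 0, 255, 0.167, -0.031, 0, 0, 0, 0, 255, 0.193, -0.036, 0, 0, 0, 0, 255, 0.209, -0.039, 0, 0, 0, 0, 255, 0.216, -0.04, 0, 0, 0, 0, 255, 0.216, -0.04, 0, 0, 0, 0, 255, 0.216, -0.04, 0, 0, 0, 0],
)

```text
clock: 19.22
tool_pos: [442.3, 179.0, 140.0]
tcp_rot: [0.0, 0.642, 0.767, -0.0]
ft_force: [-0.8, 0.4, -0.8]
grip_width: 40.9
```

```bash
python3 go.py apply .521 -.096 -.123 0
python3 - <<'E'
from h import *
o=get_obs(); print(o['clock'],o['tool_pos'],o['tcp_rot'],o['ft_force'],o['grip_width'],o['joints'].round(2))
s=grab('scene');t=grab('top')
crop(s,200,60,120,120,5,'pics/s14.png');crop(t,150,180,120,90,5,'pics/t14.png')
E
```

```text
cmd [441.724 180.208 140.308   1.749]
19.2167 [442.26270041 178.97952844 140.01993346] [ 1.50938033e-04  6.42021693e-01  7.66686369e-01 -3.67667529e-04] [-0.84382408  0.40355502 -0.82854982] 40.93397774195196 [-0.02  0.33 -0.58  2.07  0.25  0.81 -0.57]
```

View pics/s14.png

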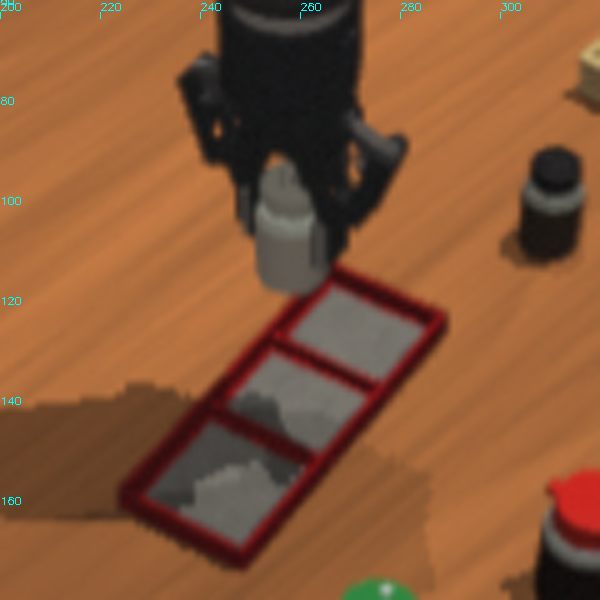

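View pics/t14.png

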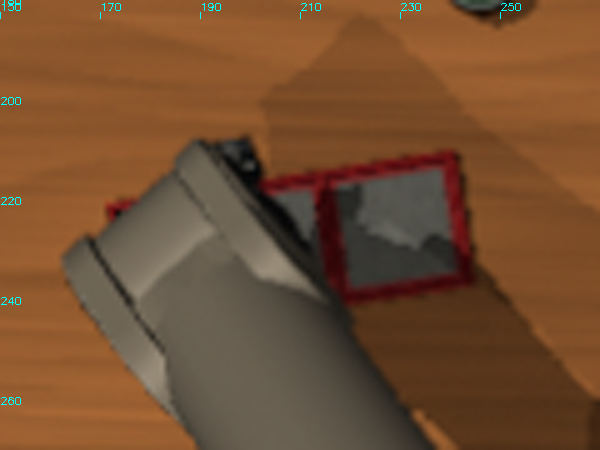

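Emit:
play_rows(
  commands=[255, 0, 0, 0.006, 0, 0, 0, 255, 0, 0, 0.02, 0, 0, 0, 255, 0, 0, 0.04, 0, 0, 0, 255, 0, 0, 0.063, 0, 0, 0, 255, 0, 0, 0.084, 0, 0, 0, 255, 0, 0, 0.1, 0, 0, 0, 255, 0, 0, 0.108, 0, 0, 0, 255, 0, 0, 0.112, 0, 0, 0, 255, 0, 0, 0.113, 0, 0, 0, 255, 0, 0, 0.114, 0, 0, 0, 255, 0, 0, 0.114, 0, 0, 0],
)

```text
clock: 20.23
tool_pos: [442.4, 180.3, 26.9]
tcp_rot: [0.0, 0.642, 0.767, 0.001]
ft_force: [-0.7, -0.7, -1.4]
grip_width: 41.1
```

Emit:
play_rows(
  commands=[255, 0, 0, 0.001, 0, 0, 0, 255, 0, 0, 0.001, 0, 0, 0, 255, 0, 0, 0.001, 0, 0, 0],
)

```text
clock: 20.48
tool_pos: [442.0, 180.3, 25.7]
tcp_rot: [0.0, 0.641, 0.767, 0.0]
ft_force: [-0.7, 0.7, -1.6]
grip_width: 41.1
```

Emit:
play_rows(
  commands=[255, 0, 0, 0.001, 0, 0, 0, 255, 0, 0, 0.001, 0, 0, 0, 255, 0, 0, 0.001, 0, 0, 0],
)

```text
clock: 20.73
tool_pos: [441.7, 180.2, 24.3]
tcp_rot: [0.0, 0.641, 0.767, -0.0]
ft_force: [-0.9, 0.1, -0.3]
grip_width: 40.9
```

```bash
python3 go.py apply 0 0 .116 0
python3 - <<'E'
from h import *
o=get_obs(); print(o['clock'],o['tool_pos'],o['tcp_rot'],o['ft_force'],o['grip_width'])
s=grab('scene')
crop(s,200,60,120,120,5,'pics/s15.png')
E
```

```text
cmd [441.724 180.208  24.308   1.749]
20.7333 [441.73146178 180.17802411  24.31807628] [ 2.71574188e-05  6.41472034e-01  7.67146419e-01 -1.83417068e-05] [-0.88847273  0.10294495 -0.28541888] 40.88269679299594
```

View pics/s15.png

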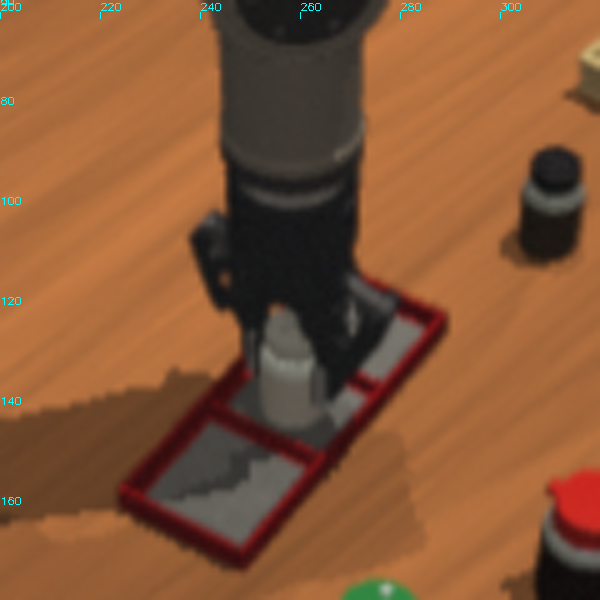

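Emit:
play_rows(
  commands=[255, 0, 0, 0.0007, 0, 0, 0, 255, 0, 0, 0.0007, 0, 0, 0, 255, 0, 0, 0.0007, 0, 0, 0],
)

```text
clock: 21.03
tool_pos: [441.8, 180.3, 24.1]
tcp_rot: [0.0, 0.641, 0.767, -0.0]
ft_force: [-2.2, -0.4, 7.6]
grip_width: 41.3
```

Contact on the floor (force +7.6 N). Release.

Emit:
play_rows(
  commands=[0, 0, 0, 0, 0, 0, 0, 0, 0, 0, 0, 0, 0, 0, 0, 0, 0, 0, 0, 0, 0, 0, 0, 0, 0, 0, 0, 0, 0, 0, 0, 0, 0, 0, 0, 0, 0, 0, 0, 0, 0, 0],
)

```text
clock: 21.53
tool_pos: [441.7, 180.2, 23.5]
tcp_rot: [-0.0, 0.641, 0.767, -0.0]
ft_force: [-0.9, -0.2, 0.2]
grip_width: 85.9
```

```bash
python3 go.py apply 0 0 .0007 0 ,,150  661.5,190.3,150,1.748
python3 - <<'E'
from h import *
o=get_obs(); print(o['clock'],o['tool_pos'],o['tcp_rot'],o['ft_force'],o['grip_width'])
s=grab('scene');crop(s,200,60,120,120,5,'pics/s16.png')
E
```

```text
cmd [441.724 180.208  23.608   1.749]
,,150 -> [ 0.      0.     -0.1264] turn -0.0
661.5,190.3,150,1.748 -> [-0.029   0.2181 -0.1264] turn 0.009
21.5333 [441.7303216  180.22887677  23.5317582 ] [-4.39549099e-05  6.41471327e-01  7.67147010e-01 -7.13181508e-06] [-0.85102068 -0.24441105  0.17281114] 85.85433263369522
```

View pics/s16.png

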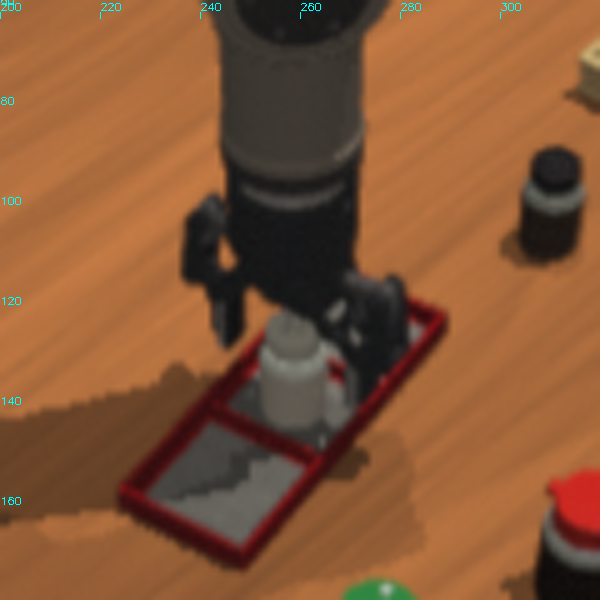

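Emit:
play_rows(
  commands=[0, 0, 0, -0.012, 0, 0, 0, 0, 0, 0, -0.04, 0, 0, 0, 0, 0, 0, -0.08, 0, 0, 0, 0, 0, 0, -0.11, 0, 0, 0, 0, 0, 0, -0.126, 0, 0, 0],
)

```text
clock: 22.0
tool_pos: [443.0, 181.3, 153.9]
tcp_rot: [0.001, 0.641, 0.767, 0.002]
ft_force: [0.0, 0.0, -0.2]
grip_width: 85.3
```

Emit:
play_rows(
  commands=[0, -0.002, 0.012, 0, 0, 0, 0.5, 0, -0.005, 0.038, 0, 0, 0, 1.7, 0, -0.009, 0.07, 0, 0, 0, 3, 0, -0.014, 0.103, 0, 0, 0, 4.3, 0, -0.018, 0.136, 0, 0, 0, 5.6, 0, -0.022, 0.166, 0, 0, 0, 6.9, 0, -0.026, 0.193, 0, 0, 0, 8.1, 0, -0.028, 0.211, 0, 0, 0, 8.9, 0, -0.029, 0.218, 0, 0, 0, 9.2, 0, -0.029, 0.218, 0, 0, 0, 9.2, 0, -0.029, 0.218, 0, 0, 0, 9.2],
)

```text
clock: 22.92
tool_pos: [660.4, 190.5, 149.7]
tcp_rot: [-0.0, 0.89, 0.457, -0.0]
ft_force: [-0.5, 0.1, 0.6]
grip_width: 85.4
```

```bash
python3 go.py apply -.029 .218 -.1264 9.2
python3 - <<'E'
from h import *
o=get_obs(); print(o['clock'],o['tool_pos'],o['tcp_rot'],o['ft_force'],o['grip_width'])
s=grab('scene');t=grab('top')
crop(s,200,60,160,130,5,'pics/s17.png');crop(t,150,130,130,120,5,'pics/t17.png')
E
```

```text
cmd [661.414 190.264 150.008   0.946]
22.9167 [660.4132786  190.48040215 149.74909378] [-3.45863223e-04  8.89712744e-01  4.56520441e-01 -4.48780807e-04] [-0.52756137  0.07967215  0.62943768] 85.37335363819685
```

View pics/s17.png

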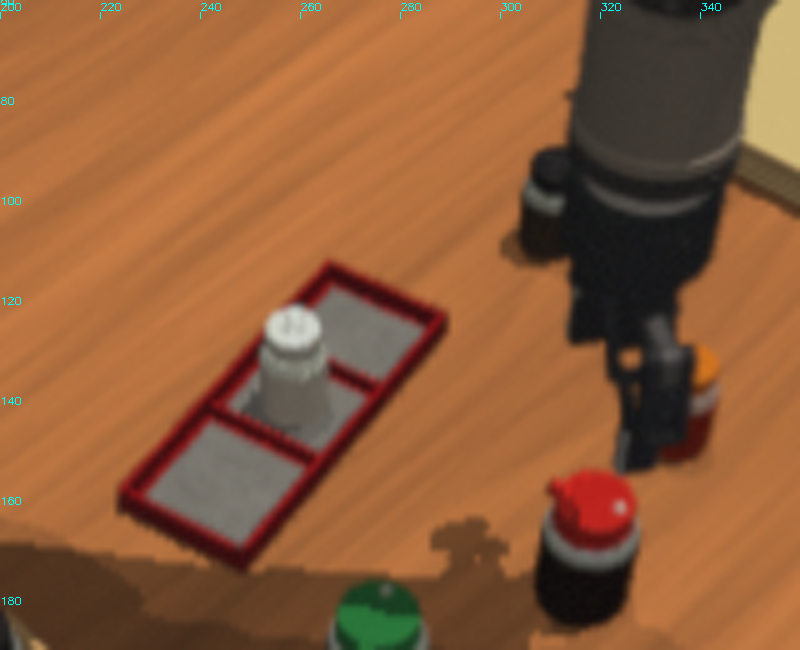

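View pics/t17.png

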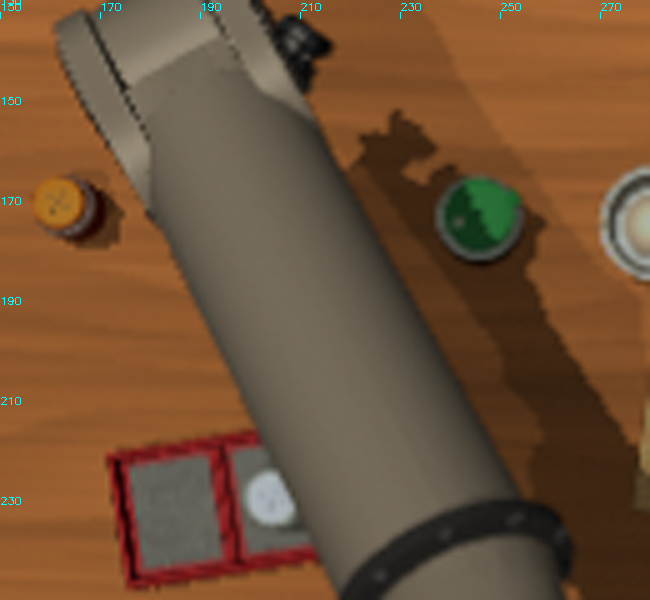

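Emit:
play_rows(
  commands=[0, 0, 0, 0.01, 0, 0, 0, 0, 0, 0, 0.03, 0, 0, 0, 0, 0, 0, 0.055, 0, 0, 0, 0, 0, 0, 0.08, 0, 0, 0, 0, 0, 0, 0.1, 0, 0, 0, 0, 0, 0, 0.115, 0, 0, 0, 0, 0, 0, 0.124, 0, 0, 0, 0, 0, 0, 0.127, 0, 0, 0, 0, 0, 0, 0.127, 0, 0, 0, 0, 0, 0, 0.127, 0, 0, 0],
)

```text
clock: 23.85
tool_pos: [662.1, 190.6, 23.6]
tcp_rot: [0.0, 0.89, 0.456, 0.001]
ft_force: [0.9, 0.6, -0.6]
grip_width: 85.4
```

Emit:
play_rows(
  commands=[255, 0, 0, 0, 0, 0, 0, 255, 0, 0, 0, 0, 0, 0, 255, 0, 0, 0, 0, 0, 0, 255, 0, 0, 0, 0, 0, 0, 255, 0, 0, 0, 0, 0, 0, 255, 0, 0, 0, 0, 0, 0, 255, 0, 0, 0, 0, 0, 0],
  newtons=40,
)

```text
clock: 24.43
tool_pos: [662.2, 190.6, 23.9]
tcp_rot: [0.0, 0.89, 0.455, 0.001]
ft_force: [-1.7, 0.1, 5.9]
grip_width: 54.9
```

```bash
python3 go.py apply 0 0 .127 0 ,,143 455.3,102.6,143,1.748
python3 - <<'E'
from h import *
o=get_obs(); print(o['clock'],o['tool_pos'],o['ft_force'],o['grip_width'])
s=grab('scene')
crop(s,260,100,120,110,6,'pics/s18.png')
E
```

```text
cmd [661.414 190.264  23.008   0.946]
,,143 -> [ 0.    0.   -0.12] turn -0.0
455.3,102.6,143,1.748 -> [-0.1917 -0.1159 -0.12  ] turn -9.191
24.4333 [662.22976848 190.60990254  23.93327774] [-1.70468377  0.07662472  5.93772984] 54.89799584663397
```

View pics/s18.png

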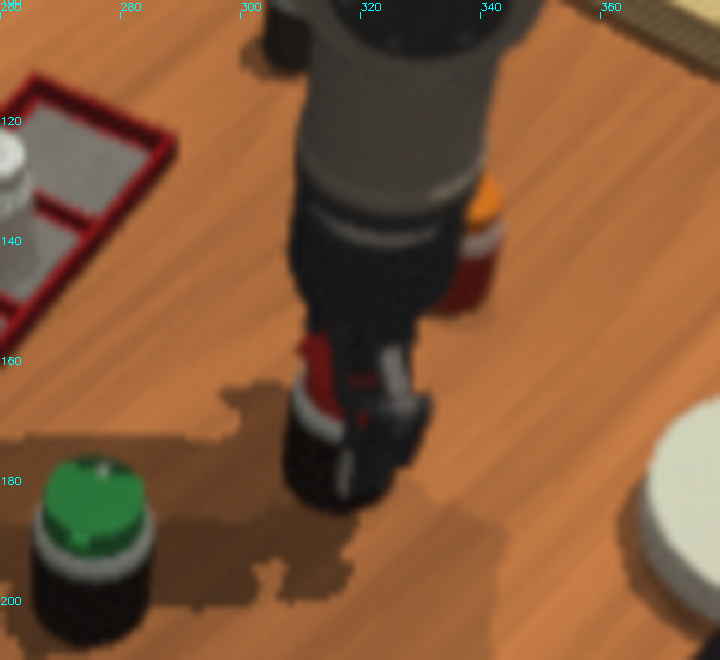

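Emit:
play_rows(
  commands=[255, 0, 0, -0.004, 0, 0, 0, 255, 0, 0, -0.015, 0, 0, 0, 255, 0, 0, -0.035, 0, 0, 0, 255, 0, 0, -0.06, 0, 0, 0, 255, 0, 0, -0.085, 0, 0, 0, 255, 0, 0, -0.105, 0, 0, 0, 255, 0, 0, -0.116, 0, 0, 0, 255, 0, 0, -0.12, 0, 0, 0],
)

```text
clock: 25.15
tool_pos: [662.5, 190.6, 145.3]
tcp_rot: [0.0, 0.89, 0.455, 0.002]
ft_force: [0.0, 0.9, -3.1]
grip_width: 55.0
```

Emit:
play_rows(
  commands=[255, -0.005, -0.003, 0, 0, 0, -0.25, 255, -0.018, -0.011, 0, 0, 0, -0.9, 255, -0.04, -0.024, 0, 0, 0, -1.9, 255, -0.066, -0.04, 0, 0, 0, -3.2, 255, -0.094, -0.057, 0, 0, 0, -4.5, 255, -0.122, -0.074, 0, 0, 0, -5.8, 255, -0.148, -0.089, 0, 0, 0, -7.1, 255, -0.17, -0.103, 0, 0, 0, -8.2, 255, -0.185, -0.112, 0, 0, 0, -8.9, 255, -0.192, -0.116, 0, 0, 0, -9.2, 255, -0.192, -0.116, 0, 0, 0, -9.2, 255, -0.192, -0.116, 0, 0, 0, -9.2],
)

```text
clock: 26.15
tool_pos: [454.3, 101.8, 141.9]
tcp_rot: [-0.0, 0.642, 0.767, -0.001]
ft_force: [1.0, -0.3, -1.8]
grip_width: 55.3
```

```bash
python3 go.py apply -.192 -.116 -.12 -9.2
python3 - <<'E'
from h import *
o=get_obs(); print(o['clock'],o['tool_pos'],o['tcp_rot'],o['ft_force'],o['grip_width'])
s=grab('scene')
crop(s,180,60,130,120,5,'pics/s19.png')
E
```

```text
cmd [455.016 102.401 143.008   1.749]
26.15 [454.27028311 101.84261025 141.85491717] [-3.50282587e-04  6.41744324e-01  7.66918349e-01 -5.88445744e-04] [ 1.01830427 -0.32266466 -1.7555381 ] 55.25370359615528
```

View pics/s19.png

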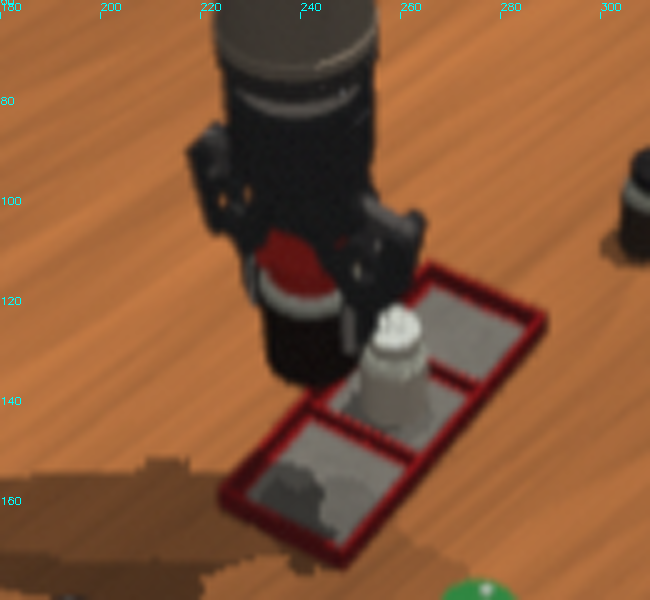

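Emit:
play_rows(
  commands=[255, 0, 0, 0.006, 0, 0, 0, 255, 0, 0, 0.02, 0, 0, 0, 255, 0, 0, 0.04, 0, 0, 0, 255, 0, 0, 0.062, 0, 0, 0, 255, 0, 0, 0.082, 0, 0, 0, 255, 0, 0, 0.097, 0, 0, 0, 255, 0, 0, 0.105, 0, 0, 0, 255, 0, 0, 0.109, 0, 0, 0, 255, 0, 0, 0.11, 0, 0, 0, 255, 0, 0, 0.111, 0, 0, 0, 255, 0, 0, 0.111, 0, 0, 0],
)

```text
clock: 27.12
tool_pos: [455.7, 102.6, 32.1]
tcp_rot: [0.0, 0.641, 0.767, 0.001]
ft_force: [-0.5, -0.6, -1.5]
grip_width: 54.9
```

Emit:
play_rows(
  commands=[255, 0, 0, 0.001, 0, 0, 0, 255, 0, 0, 0.001, 0, 0, 0, 255, 0, 0, 0.001, 0, 0, 0],
)

```text
clock: 27.37
tool_pos: [455.3, 102.4, 31.0]
tcp_rot: [0.0, 0.642, 0.767, 0.0]
ft_force: [0.3, 0.2, -1.5]
grip_width: 55.1
```

Emit:
play_rows(
  commands=[255, 0, 0, 0.001, 0, 0, 0, 255, 0, 0, 0.001, 0, 0, 0, 255, 0, 0, 0.001, 0, 0, 0],
)

```text
clock: 27.62
tool_pos: [455.4, 102.4, 29.8]
tcp_rot: [0.0, 0.642, 0.767, 0.0]
ft_force: [0.1, -0.9, 0.7]
grip_width: 54.9
```

Emit:
play_rows(
  commands=[255, 0, 0, 0.0007, 0, 0, 0, 255, 0, 0, 0.0007, 0, 0, 0, 255, 0, 0, 0.0007, 0, 0, 0],
)

```text
clock: 27.87
tool_pos: [455.4, 102.4, 29.8]
tcp_rot: [0.001, 0.642, 0.767, 0.0]
ft_force: [-3.1, -2.1, 12.7]
grip_width: 54.8
```

```bash
python3 go.py apply 0 0 .1137 0 ,,150  461,401,150,1.748
python3 - <<'E'
from h import *
s=grab('scene');crop(s,180,60,130,120,5,'pics/s20.png')
E
```

```text
cmd [455.016 102.401  29.308   1.749]
,,150 -> [ 0.      0.     -0.1207] turn -0.0
461,401,150,1.748 -> [ 0.2928  0.0588 -0.1207] turn 0.009
```

View pics/s20.png

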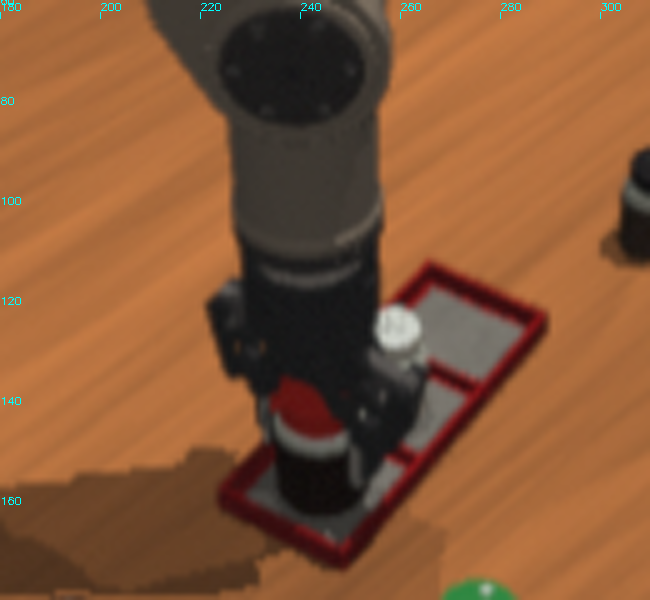

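Landed (force +12.7 N). Release, then lift.

Emit:
play_rows(
  commands=[255, 0, 0, -0.0007, 0, 0, 0, 0, 0, 0, -0.0007, 0, 0, 0, 0, 0, 0, -0.0007, 0, 0, 0, 0, 0, 0, -0.0007, 0, 0, 0, 0, 0, 0, -0.0007, 0, 0, 0, 0, 0, 0, -0.0007, 0, 0, 0, 0, 0, 0, -0.0007, 0, 0, 0],
)

```text
clock: 28.5
tool_pos: [455.0, 102.4, 29.5]
tcp_rot: [-0.0, 0.641, 0.767, -0.0]
ft_force: [-0.1, -1.0, 0.1]
grip_width: 85.3
```

Emit:
play_rows(
  commands=[0, 0, 0, -0.012, 0, 0, 0, 0, 0, 0, -0.04, 0, 0, 0, 0, 0, 0, -0.08, 0, 0, 0, 0, 0, 0, -0.11, 0, 0, 0, 0, 0, 0, -0.12, 0, 0, 0, 0, 0, 0, -0.12, 0, 0, 0],
)

```text
clock: 29.0
tool_pos: [456.9, 102.8, 152.2]
tcp_rot: [0.002, 0.642, 0.767, 0.002]
ft_force: [-0.6, 0.2, -0.2]
grip_width: 85.3
```

Emit:
play_rows(
  commands=[0, 0.01, 0.002, 0, 0, 0, 0, 0, 0.035, 0.007, 0, 0, 0, 0, 0, 0.07, 0.014, 0, 0, 0, 0, 0, 0.107, 0.021, 0, 0, 0, 0, 0, 0.145, 0.029, 0, 0, 0, 0, 0, 0.183, 0.037, 0, 0, 0, 0, 0, 0.22, 0.044, 0, 0, 0, 0, 0, 0.255, 0.051, 0, 0, 0, 0, 0, 0.28, 0.056, 0, 0, 0, 0, 0, 0.293, 0.059, 0, 0, 0, 0, 0, 0.293, 0.059, 0, 0, 0, 0, 0, 0.293, 0.059, 0, 0, 0, 0],
)

```text
clock: 30.0
tool_pos: [460.3, 400.7, 147.8]
tcp_rot: [-0.0, 0.641, 0.768, -0.002]
ft_force: [-0.3, -0.8, -0.4]
grip_width: 85.0
```

```bash
python3 go.py apply .293 .059 -.1207 0
python3 - <<'E'
from h import *
o=get_obs(); print(o['clock'],o['tool_pos'],o['tcp_rot'],o['ft_force'],o['grip_width'],o['joints'].round(2))
s=grab('scene');t=grab('top')
crop(s,200,20,150,150,5,'pics/s21.png');crop(t,110,150,150,120,5,'pics/t21.png')
E
```

```text
cmd [461.207 401.219 150.008   1.749]
30.0 [460.27257085 400.69948597 147.82008752] [-1.19175829e-04  6.41040961e-01  7.67505083e-01 -1.55559120e-03] [-0.3333552  -0.79770314 -0.42081463] 85.04879566725536 [-0.37  0.53 -0.6   1.76  0.35  0.96 -0.94]
```

View pics/s21.png

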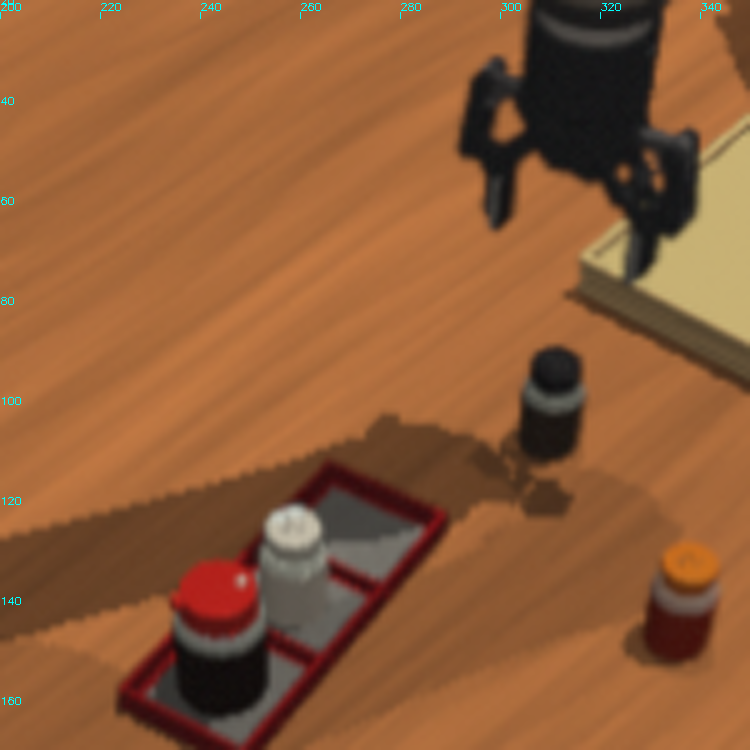

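View pics/t21.png

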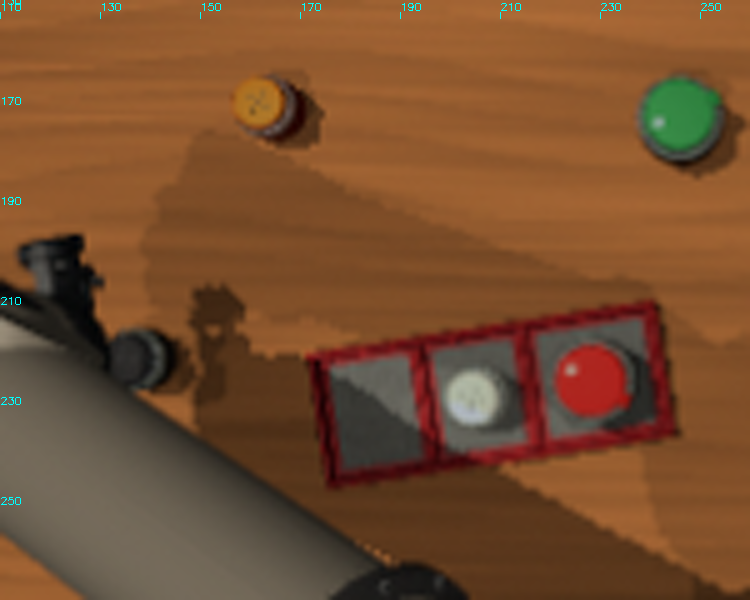

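Emit:
play_rows(
  commands=[0, 0, 0, 0.01, 0, 0, 0, 0, 0, 0, 0.03, 0, 0, 0, 0, 0, 0, 0.06, 0, 0, 0, 0, 0, 0, 0.085, 0, 0, 0, 0, 0, 0, 0.107, 0, 0, 0, 0, 0, 0, 0.122, 0, 0, 0, 0, 0, 0, 0.13, 0, 0, 0, 0, 0, 0, 0.133, 0, 0, 0, 0, 0, 0, 0.133, 0, 0, 0, 0, 0, 0, 0.133, 0, 0, 0],
)

```text
clock: 30.93
tool_pos: [461.9, 401.7, 17.6]
tcp_rot: [0.0, 0.642, 0.767, 0.001]
ft_force: [-0.2, -0.6, 0.6]
grip_width: 85.5
```

Emit:
play_rows(
  commands=[255, 0, 0, 0, 0, 0, 0, 255, 0, 0, 0, 0, 0, 0, 255, 0, 0, 0, 0, 0, 0, 255, 0, 0, 0, 0, 0, 0, 255, 0, 0, 0, 0, 0, 0, 255, 0, 0, 0, 0, 0, 0, 255, 0, 0, 0, 0, 0, 0, 255, 0, 0, 0, 0, 0, 0],
  newtons=30,
)

```text
clock: 31.6
tool_pos: [461.6, 401.5, 17.4]
tcp_rot: [0.0, 0.642, 0.767, 0.0]
ft_force: [-0.6, -0.9, 5.9]
grip_width: 41.2
```

```bash
python3 go.py apply 0 0 .133 0 ,,140 429.1,249.2,140,1.748
python3 - <<'E'
from h import *
o=get_obs(); print(o['clock'],o['tool_pos'],o['ft_force'],o['grip_width'])
s=grab('scene')
crop(s,250,40,120,110,6,'pics/s22.png')
E
```

```text
cmd [461.207 401.219  17.008   1.749]
,,140 -> [ 0.     0.    -0.123] turn -0.0
429.1,249.2,140,1.748 -> [-0.1439 -0.0585 -0.123 ] turn 0.009
31.6 [461.57656134 401.51326224  17.37454482] [-0.62305742 -0.8663426   5.8982539 ] 41.16761061003593
```

View pics/s22.png

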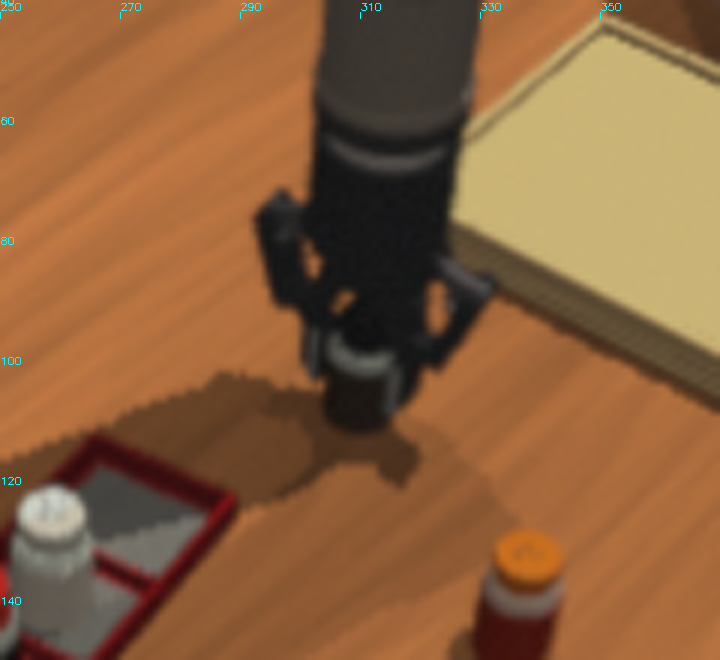

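Emit:
play_rows(
  commands=[255, 0, 0, -0.004, 0, 0, 0, 255, 0, 0, -0.015, 0, 0, 0, 255, 0, 0, -0.035, 0, 0, 0, 255, 0, 0, -0.06, 0, 0, 0, 255, 0, 0, -0.085, 0, 0, 0, 255, 0, 0, -0.105, 0, 0, 0, 255, 0, 0, -0.118, 0, 0, 0, 255, 0, 0, -0.123, 0, 0, 0],
)

```text
clock: 32.32
tool_pos: [461.9, 402.1, 142.2]
tcp_rot: [0.0, 0.641, 0.767, 0.002]
ft_force: [-0.1, -0.2, -1.4]
grip_width: 40.8
```

Emit:
play_rows(
  commands=[255, -0.005, -0.002, 0, 0, 0, 0, 255, -0.016, -0.007, 0, 0, 0, 0, 255, -0.036, -0.015, 0, 0, 0, 0, 255, -0.06, -0.024, 0, 0, 0, 0, 255, -0.085, -0.034, 0, 0, 0, 0, 255, -0.109, -0.044, 0, 0, 0, 0, 255, -0.128, -0.052, 0, 0, 0, 0, 255, -0.139, -0.057, 0, 0, 0, 0, 255, -0.144, -0.0585, 0, 0, 0, 0, 255, -0.144, -0.0585, 0, 0, 0, 0, 255, -0.144, -0.0585, 0, 0, 0, 0],
)

```text
clock: 33.23
tool_pos: [429.3, 249.8, 139.5]
tcp_rot: [-0.0, 0.641, 0.767, 0.0]
ft_force: [0.2, 0.3, -0.3]
grip_width: 41.1
```

```bash
python3 go.py apply -.144 -.0585 -.123 0
python3 - <<'E'
from h import *
o=get_obs(); print(o['clock'],o['tool_pos'],o['tcp_rot'],o['ft_force'],o['grip_width'],o['joints'].round(2))
s=grab('scene')
crop(s,200,20,130,140,5,'pics/s23.png')
E
```

```text
cmd [429.127 249.136 140.008   1.749]
33.2333 [429.26634173 249.76898429 139.4949943 ] [-2.36184198e-04  6.41410864e-01  7.67197468e-01  3.04413501e-04] [ 0.15015575  0.26495946 -0.28751916] 41.121930414424895 [-0.13  0.37 -0.63  2.03  0.29  0.83 -0.75]
```

View pics/s23.png

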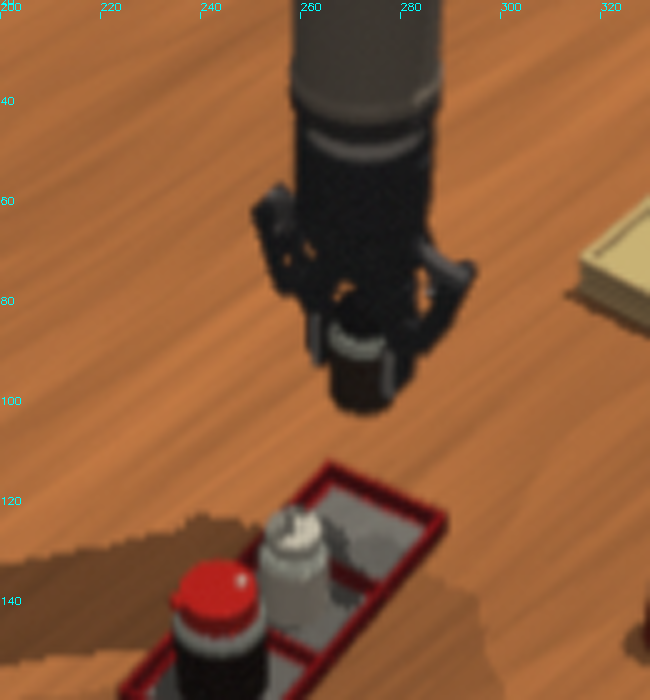

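Emit:
play_rows(
  commands=[255, 0, 0, 0.006, 0, 0, 0, 255, 0, 0, 0.02, 0, 0, 0, 255, 0, 0, 0.04, 0, 0, 0, 255, 0, 0, 0.063, 0, 0, 0, 255, 0, 0, 0.084, 0, 0, 0, 255, 0, 0, 0.1, 0, 0, 0, 255, 0, 0, 0.108, 0, 0, 0, 255, 0, 0, 0.112, 0, 0, 0, 255, 0, 0, 0.114, 0, 0, 0, 255, 0, 0, 0.1145, 0, 0, 0, 255, 0, 0, 0.1145, 0, 0, 0],
)

```text
clock: 34.2
tool_pos: [429.6, 249.7, 25.7]
tcp_rot: [0.0, 0.641, 0.767, 0.001]
ft_force: [-0.1, 0.7, -1.4]
grip_width: 41.2
```

Emit:
play_rows(
  commands=[255, 0, 0, 0.001, 0, 0, 0, 255, 0, 0, 0.001, 0, 0, 0, 255, 0, 0, 0.001, 0, 0, 0],
)

```text
clock: 34.45
tool_pos: [429.5, 249.2, 24.5]
tcp_rot: [0.0, 0.642, 0.767, 0.0]
ft_force: [-0.2, 0.1, -1.0]
grip_width: 41.1
```

Emit:
play_rows(
  commands=[255, 0, 0, 0.001, 0, 0, 0, 255, 0, 0, 0.001, 0, 0, 0, 255, 0, 0, 0.001, 0, 0, 0],
)

```text
clock: 34.7
tool_pos: [429.4, 249.2, 23.4]
tcp_rot: [0.0, 0.642, 0.767, 0.0]
ft_force: [0.1, -0.1, 1.1]
grip_width: 41.2
```

Emit:
play_rows(
  commands=[255, 0, 0, 0.0006, 0, 0, 0, 255, 0, 0, 0.0006, 0, 0, 0, 255, 0, 0, 0.0006, 0, 0, 0],
)

```text
clock: 34.95
tool_pos: [429.5, 249.2, 23.3]
tcp_rot: [0.0, 0.642, 0.767, 0.0]
ft_force: [-2.0, -2.0, 10.2]
grip_width: 41.2
```

Emit:
play_rows(
  commands=[255, 0, 0, 0, 0, 0, 0, 0, 0, 0, 0, 0, 0, 0, 0, 0, 0, 0, 0, 0, 0, 0, 0, 0, 0, 0, 0, 0, 0, 0, 0, 0, 0, 0, 0, 0, 0, 0, 0, 0, 0, 0, 0, 0, 0, 0, 0, 0, 0],
)

```text
clock: 35.53
tool_pos: [429.1, 249.1, 22.4]
tcp_rot: [-0.0, 0.641, 0.767, -0.0]
ft_force: [0.1, 0.1, 0.9]
grip_width: 85.5
```

```bash
python3 go.py apply 0 0 .1171 0
python3 - <<'E'
from h import *
o=get_obs(); print(o['clock'],o['tool_pos'],o['tcp_rot'],o['ft_force'],o['grip_width'])
s=grab('scene')
crop(s,200,40,130,140,5,'pics/s24.png')
E
```

```text
cmd [429.127 249.136  22.908   1.749]
35.5333 [429.10985434 249.10814915  22.40339816] [-3.48616577e-05  6.41476115e-01  7.67143004e-01 -6.34051639e-05] [0.05435208 0.14231999 0.89354175] 85.48206614357598
```

View pics/s24.png

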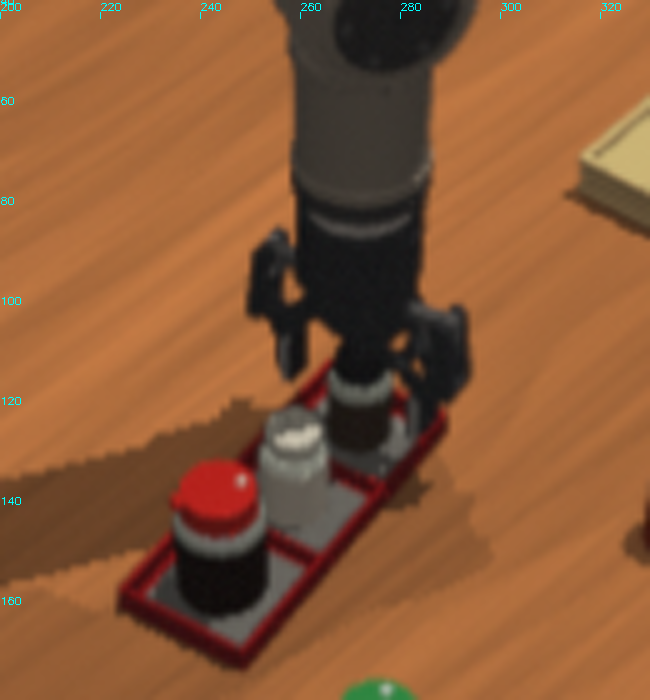

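Released. I'll lift, then move off to the +y side so both caddies are in clear view.

Emit:
play_rows(
  commands=[0, 0, 0, -0.01, 0, 0, 0, 0, 0, 0, -0.035, 0, 0, 0, 0, 0, 0, -0.075, 0, 0, 0, 0, 0, 0, -0.115, 0, 0, 0, 0, 0, 0, -0.145, 0, 0, 0, 0, 0, 0, -0.165, 0, 0, 0, 0, 0, 0, -0.177, 0, 0, 0],
)

```text
clock: 36.17
tool_pos: [430.0, 250.0, 203.0]
tcp_rot: [0.001, 0.641, 0.767, 0.002]
ft_force: [1.1, -0.4, 0.4]
grip_width: 85.2
```

Emit:
play_rows(
  commands=[0, 0.012, 0, 0, 0, 0, 0, 0, 0.04, 0, 0, 0, 0, 0, 0, 0.075, 0, 0, 0, 0, 0, 0, 0.11, 0, 0, 0, 0, 0, 0, 0.145, 0, 0, 0, 0, 0, 0, 0.175, 0, 0, 0, 0, 0, 0, 0.195, 0, 0, 0, 0, 0, 0, 0.2, 0, 0, 0, 0, 0, 0, 0.2, 0, 0, 0, 0, 0, 0, 0.2, 0, 0, 0, 0, 0],
)

```text
clock: 37.0
tool_pos: [393.9, 444.7, 198.9]
tcp_rot: [0.0, 0.642, 0.767, -0.001]
ft_force: [0.2, -0.5, -0.3]
grip_width: 85.3
```

Run:
```python
from h import *
o=get_obs(); print(o['clock'],o['tool_pos'],o['ft_force'])
s=grab('scene');t=grab('top')
cv2.imwrite('pics/sf.png',s);cv2.imwrite('pics/tf.png',t)
crop(s,130,80,230,180,3,'pics/s25.png');crop(t,110,140,250,120,3,'pics/t25.png')
# compare stock against start
for n,im,i0 in(('scene',s,'pics/scene0.png'),('top',t,'pics/top0.png')):
    a=cv2.imread(i0)
    for k,b in {'scene':{'green':(258,170,40,42),'chilli':(322,122,32,36),'ram':(226,202,40,40)},'top':{'green':(234,160,26,26),'chilli':(152,160,22,20),'ram':(266,160,32,30)}}[n].items():
        x,y,w,h=b; tm=a[y:y+h,x:x+w]; S=im[y-10:y+h+10,x-10:x+w+10]; r=cv2.matchTemplate(S,tm,cv2.TM_CCOEFF_NORMED); _,v,_,l=cv2.minMaxLoc(r); print(n,k,round(v,3),(l[0]-10,l[1]-10))
```

```text
37.0 [393.89295673 444.66870115 198.88390508] [ 0.21509572 -0.48228008 -0.26440399]
scene green 1.0 (0, 0)
scene chilli 0.986 (0, 0)
scene ram 1.0 (0, 0)
top green 1.0 (0, 0)
top chilli 1.0 (0, 0)
top ram 1.0 (0, 0)
```

View pics/s25.png

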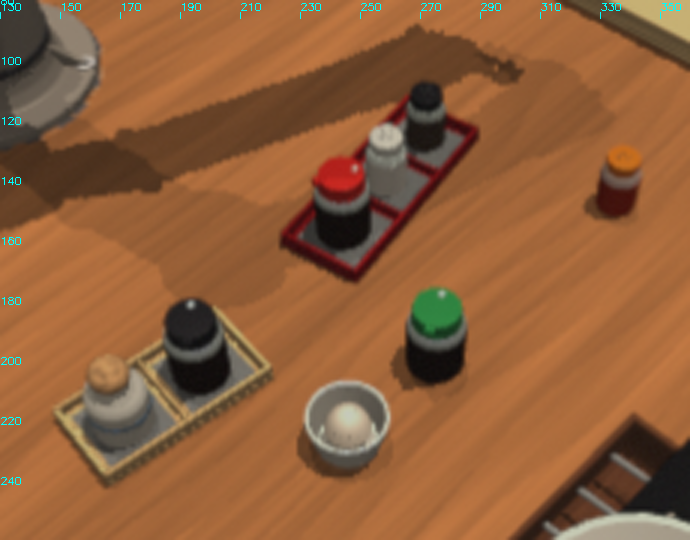

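View pics/t25.png

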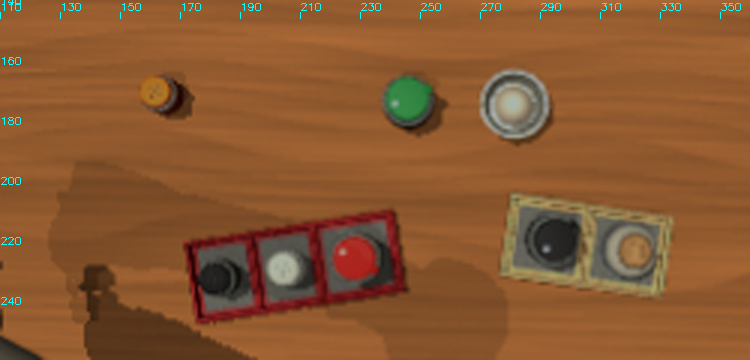

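Run:
```python
from ov import *
soy=[(28,6),(28,64),(23,92)]; sh=[(21,6),(21,52),(17.5,76)]; fl=[(29,6),(29,56)]
objs=[(455,102.4,soy),(479.5,-107,soy),(429.2,249.1,sh),(441.7,180.2,sh),(469.9,-193.9,fl)]
cads=[(443,171.5,.177,117,0),(474.5,-150.5,-.111,91,0)]
t=overlay(cv2.imread('pics/tf.png'),'top',objs,cads); s=overlay(cv2.imread('pics/sf.png'),'scene',objs,cads)
cv2.imwrite('pics/f.png',np.vstack([t[600:740,490:1030],s[250:650,0:0+0] if 0 else s[280:760,400:940]])[:600])
```

```text
(no output)
```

View pics/f.png

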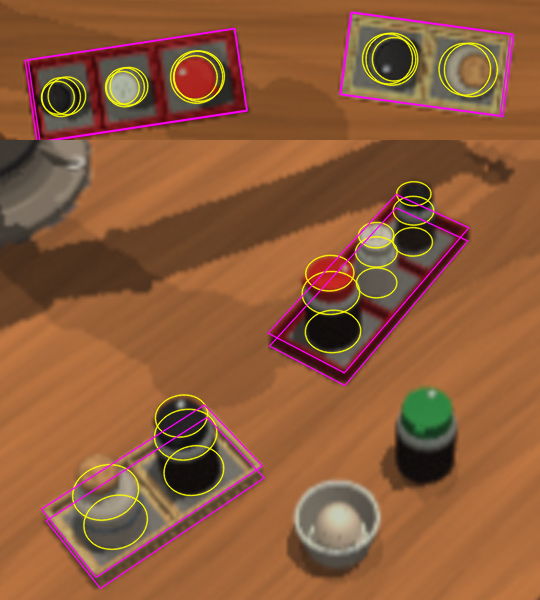

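The overlays drawn at floor height (6 mm) match all five pieces in both views, and the caddies haven't moved. Handing in.

Run:
```python
from plant import ticket
print(ticket.finish_job())
```

```text
the job is handed in; nothing more can be done
None
```

All five condiments are standing in their caddies as asked. I handed the job in at about 37 s of the 134 s allowed; it reports no verdict.

- **Bamboo caddy:** the black-capped soy is in the +y bay and the flask in the −y bay.
- **Red caddy:** the red-capped soy is in the wide bay, the salt in the middle bay and the pepper in the end bay.
- **Setting down:** I lowered each piece in steps of about 1 mm until the force showed it on the floor, at 5–16 N. Each landed 5.9–6.1 mm higher than where it was picked up, which matches the 6 mm floor.

**Last checks:**
- **Placed pieces:** outlines of the five pieces drawn at caddy-floor height matched both camera views to about 3 mm. All looked upright and inside their bays, and the caddies had not shifted.
- **Stock:** the green-capped soy, the chilli shaker and the ramekin showed no movement in either view when compared with the starting pictures.
- **Robot:** the gripper was open and well clear, about 200 mm up, when I handed in.

**Disagreements:**
- **Camera views:** at the start the two views differed by about 2–7 mm in x. Most heights measured about 1–5 mm below the stated sizes. The black soy and the flask came out 9–12 mm low, probably because I misread their tops, so I averaged the two views.
- **Grip width:** the gripper read about 1 mm less than the stated diameters.

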